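# Lay out the seam press for die setting

### The job

Make the seam press ready for die setting: stand every toppled forming die upright, dome up, on the pale die board, with its whole foot on the board. Also swing the press arm all the way down and, only once it is down, slide the gauge blade flat along the press bed under the middle of the domed ram until the red line across the blade is level with the front edge of the bed, and leave it there. A die or the gauge may get knocked while you work, so check everything before you finish, and leave the other things on the bench where they are.

Things in the scene. Friction and masses are not known exactly. Their poses are not given: they have to be found in the camera images.
- die_1: Forming die (up to four, some absent): 70 x 70 x 14 mm dark square foot, then a round shank, 40 mm diameter, ending in a dome with a red band near it; 110 mm tall, 0.5 kg. Origin: centre of the foot's underside; z runs along the shank to the dome. Starts toppled, resting on a side of the foot and on the dome (foot end 37 mm up, dome end lower by 11 degrees).
- die_2: Forming die (up to four, some absent): 70 x 70 x 14 mm dark square foot, then a round shank, 40 mm diameter, ending in a dome with a red band near it; 110 mm tall, 0.5 kg. Origin: centre of the foot's underside; z runs along the shank to the dome. Starts toppled, resting on a side of the foot and on the dome (foot end 37 mm up, dome end lower by 11 degrees).
- die_3: Forming die (up to four, some absent): 70 x 70 x 14 mm dark square foot, then a round shank, 40 mm diameter, ending in a dome with a red band near it; 110 mm tall, 0.5 kg. Origin: centre of the foot's underside; z runs along the shank to the dome. Starts toppled, resting on a side of the foot and on the dome (foot end 37 mm up, dome end lower by 11 degrees).
- die_4: Forming die (up to four, some absent): 70 x 70 x 14 mm dark square foot, then a round shank, 40 mm diameter, ending in a dome with a red band near it; 110 mm tall, 0.5 kg. Origin: centre of the foot's underside; z runs along the shank to the dome. Starts toppled, resting on a side of the foot and on the dome (foot end 37 mm up, dome end lower by 11 degrees).
- board: Pale wooden die board fixed to the bench, 150 mm (x) by 370 mm (y), 20 mm thick. Origin: centre of its underside; its top is at z = 0.02.
- press: Green cast iron C-frame press, fixed, 320 mm high. Origin on the bench under the ram's axis. x points from its open front to the column at the back (70 mm behind the ram's axis); the front looks roughly to world -y; the gauge goes in along +x. Steel bed 140 mm (x) by 110 mm (y) centred on the origin, top at z = 0.04. The head overhangs 35 mm in front of the ram's axis, above z = 0.215.
- ram_tip (a point): Lowest point of the domed steel ram (68 mm diameter), on its axis; 55 mm above the bed with the arm at 0, 10 mm above it with the arm fully down.
- bed_edge (a point): Middle of the front upper edge of the press bed, at z = 0.04; its axes are those of the press (x into the press, z up).
- press_arm (a joint): Swing arm of the press, a steel bar of 18 mm diameter that sticks out on the press's +y side (towards the robot). 0 = raised (23 degrees above level), 0.9 rad = fully down at its stop (29 degrees below level). It is stiff and stays where it is left (about 5 N at the knob).
- swing_knob (a point): Centre of the red ball knob, 36 mm diameter, at the free end of the swing arm, 155 mm from its hinge.
- swing_hinge (a point): Point on the hinge axis of the swing arm, in the plane in which the knob swings; 250 mm above the bench. The hinge axis lies level, along the press's x axis.
- gauge: Gap gauge: flat steel blade 140 x 30 x 5 mm with a red line across it and an upright pale wooden handle near its rear end; starts flat on the bench. Origin: blade's underside at the red line; x points to the blade's tip, z up. The blade runs from x = -45 to +95 mm. Handle 30 mm (x) by 16 mm (y), centred at x = -35 mm, z = 5 to 55 mm. 0.16 kg.
- ball_half: Red hide ball half, 72 mm diameter, 36 mm high, dome up (bystander). Origin: underside.
- roller: Brass seam roller with a wooden handle, about 170 mm long, lying (bystander). Origin under the roller; the handle runs to its -x.
- mallet: Boxwood mallet lying on the bench, head 55 x 100 x 50 mm, handle 190 mm to its -x (bystander). Origin under the head.
- core_a_center (a point): Centre of a pale cork core sphere, 60 mm diameter, in a low tray (bystander).
- core_b_center (a point): Centre of the other cork core sphere, 60 mm diameter, in the same tray (bystander).
- wax_tin: Brass-coloured wax tin, 64 mm diameter, 50 mm high (bystander). Origin: underside.
- spool: White thread spool standing upright, 48 mm diameter, 50 mm high (bystander). Origin: underside.
Mind the look-alikes: they are no part of the job. Leave any turquoise look-alike of the spool alone. What is shaped like the die_2 but pink is not meant.

How it is judged (in metres and radians):
On the way, in this order (a step that is already met when the one before it is completed fails the run):
1. the press arm is fully down (past 0.82 rad) while the gauge is still out of the press (value of joint press_arm above 0.82 rad and horizontal distance between gauge and bed_edge above 0.06 m), for 0.2 s.
2. the gauge blade lies on the bed under the ram with its red line at the front edge (x of gauge in the frame of bed_edge between -0.006 and 0.006 m and y of gauge in the frame of bed_edge between -0.018 and 0.018 m and z of gauge in the frame of bed_edge between -0.004 and 0.004 m and angle between the x axis of gauge and the x axis of press, either way round below 0.15 rad and angle between gauge's own z axis and vertical below 0.08 rad and value of joint press_arm above 0.82 rad), for 0.2 s.
At the end, for the whole second after the job is handed in: Every die present stands dome up (0.1 rad) at rest on the board, origin within 42 mm (x) and 152 mm (y) of its centre; arm past 0.82 rad; gauge flat on the bed, released, within 0.15 rad of straight, red line within 6 mm of the bed edge and 18 mm of its middle (all of step 2 and angle between each of die_1, die_2, die_3, die_4's own z axis and vertical below 0.1 rad and x of die_1 in the frame of board between -0.042 and 0.042 m and y of die_1 in the frame of board between -0.152 and 0.152 m and z of die_1 in the frame of board between 0.014 and 0.026 m and linear speed of each of die_1, die_2, die_3, die_4, gauge below 0.03 m/s and x of die_2 in the frame of board between -0.042 and 0.042 m and y of die_2 in the frame of board between -0.152 and 0.152 m and z of die_2 in the frame of board between 0.014 and 0.026 m and x of die_3 in the frame of board between -0.042 and 0.042 m and y of die_3 in the frame of board between -0.152 and 0.152 m and z of die_3 in the frame of board between 0.014 and 0.026 m and x of die_4 in the frame of board between -0.042 and 0.042 m and y of die_4 in the frame of board between -0.152 and 0.152 m and z of die_4 in the frame of board between 0.014 and 0.026 m); the robot touches nothing.
It fails at once if a bystander is shifted more than 60 mm (distance of any of ball_half, roller, mallet, core_a_center, core_b_center, wax_tin, spool from where it was at the start of the episode above 0.06 m).
Of die_1, die_2, die_3, die_4 only 3 to 4 are there at a start; the rules pass over those that are not, and their reading is None.
At some moment in a run one of die_1, die_2, die_3, die_4, gauge may be knocked a few centimetres aside while the robot is not near it.
It also fails if it takes over 210 s, if anything falls off the work surface, if the arm or the gripper's body presses on something with over 40 N, if the wrist force passes 120 N, or if a joint passes its speed limit or range.

### The arm

A 6-joint arm with a two-finger parallel gripper is mounted at the origin on the work surface. World frame = base frame: x ahead of the robot, y to its left, z up, the work surface at z = 0. Lengths are in m, angles in degrees, forces in N, time in s.
With the tool pointing down it reaches from about 0.4 to 0.825 m from the base axis. Payload 7 kg.
Tool frame: the origin (TCP) lies between the finger pads; the fingertips stand 22 mm ahead of it and the grasp point (between the pads) lies 3 mm ahead of it; z points along the fingers, y is the line along which they close (so a half turn about z gives the same grasp; the last joint's range is limited). The gripper opens to 88 mm and grips with 3 to 60 N. Pads are 19 mm wide; open, the fingers measure 130 mm over their backs; the gripper's body (78 mm by 193 mm) begins 47 mm behind the grasp point.
Start: joints at [81.079, 20.546, 0.682, 0, -70.136, -16.507], TCP at [0.29, 0.61, 0.249] pointing down, gripper open.
Joint ranges: [-176.03, 176.03], [-82.01, 121.73], [-58.28, 71.71], [-173.87, 95.51], [-174.79, -0.11], [-173.66, 173.66]. Speed limits (degrees/s): [136.94, 136.94, 172.46, 180, 180, 180].

### API

Orientations are given as [roll, pitch, yaw] about the fixed x, y, z axes, in that order (R = Rz(yaw) Ry(pitch) Rx(roll)).
In Python, from plant import r, vision gives the robot as it stands.
- The arm moves only by the shell command python3 -m pendant 'ROWS' [FORCE]. ROWS is JSON, a list that holds one entry, the list of rows, each a list of 7 numbers: the shift along the tool's x, y, z scaled (see below), then the turn, a rotation vector about the tool's x, y, z scaled (see below), then the opening, from -1 (shut) to 1 (fully open). In form: [[[x, y, z, wx, wy, wz, fingers], ...]]. A call has exactly 8 rows; each row shifts and turns the commanded pose from where the row before left it, along the tool's axes as they then stand; what a row does not reach is not made up. The controller multiplies each number of a shift by 20 mm and each number of a turn by 4 degrees. A row lasts 1/10 s, in which the tool goes at most 50 mm and 8.59 degrees, less where a joint would pass 70% of its speed; a pose out of reach is approached as far as the arm can. A call with a number of a shift or a turn outside -1 to 1 is refused whole. A call with a gripper value outside its range is refused whole. The fingers move at their own pace and stop on an object; FORCE is the grip in N (left out, the last holds). Time passes only in rows, so rows that do not move let the fingers close, or fill a call up. It gives the time, the measured TCP pose, the force, the opening and the grip force at its end, in the units of the state.
- r.get_state(): the state, without advancing time (a new reading comes with each control period).
- vision.capture(name): name is "side" or "top"; returns a dict with "frame" (400x640x3 uint8, blue, green, red), "depth" (400x640 float32, m along the optical axis (not along the pixel's ray), 0 where there is no reading), "camera_matrix" (3x3 intrinsics, pixels), "extrinsics" (4x4, takes a point from world to camera coordinates). Camera axes: x right, y up, looking along -z (the intrinsics and any distortion apply to the point x, -y, -z); pixel columns grow to the right and rows downward; lengths in m; the calibration is good to about 2 mm. A picture is of the moment at which its call begins.
- r.close_job(): hands the job in; it is judged then, once.
The state is a dict: "time_s": time; "joints": joint angles; "qd": joint speeds; "joint_torque": joint torques, N m; "tcp_pos": TCP position; "eef_rot": TCP orientation; "contact_force": force on the tool from outside, world axes, zero at the start; "moment": the same for the moment, N m; "gripper_width": finger opening in m; "gripper_force": force on a finger pad.
Only numpy, scipy, OpenCV 4.12 (cv2) and the standard library are available. Lean on these libraries where they do the work, as an engineer would, in place of code of your own. Each camera call takes 0.05 s, during which the arm holds its last target. There are 200 camera calls.

## Working session

There is one attempt and no reset: what is moved stays moved. The work goes in short steps, Python scripts to look and compute and a shell command to move; the robot and the scene stay as the last step left them, time stands still between calls to the robot, and variables do not carry over. Pictures are saved under pics/ and viewed, at most 14 in all, crops included, and the job is handed in when it is done.

```bash
ls; mkdir -p pics; cat > h.py <<'E'
import numpy as np, cv2
from scipy.spatial.transform import Rotation as R
from plant import r, vision
def cap(n):
    d=vision.capture(n); np.savez('/tmp/%s.npz'%n, **{k:np.asarray(v) for k,v in d.items()}); return d
def load(n): return dict(np.load('/tmp/%s.npz'%n))
def pts(d):
    K=d['camera_matrix']; T=d['extrinsics']; z=d['depth']
    v,u=np.mgrid[:z.shape[0],:z.shape[1]]
    x=(u-K[0,2])/K[0,0]*z; y=(v-K[1,2])/K[1,1]*z
    P=np.stack([x,-y,-z],-1)
    return (P-T[:3,3])@T[:3,:3]
def st():
    s=r.get_state(); print({k:np.round(s[k],3).tolist() for k in ['time_s','joints','tcp_pos','eef_rot','contact_force','gripper_width','gripper_force']}); return s
E
python3 - <<'E'
from h import *
s=st()
for n in ['top','side']:
    d=cap(n); print(d['camera_matrix'],d['extrinsics'])
    cv2.imwrite('pics/%s0.png'%n,cv2.resize(d['frame'],(800,500)))
E
```

```text
pics
{'time_s': 0.0, 'joints': [81.079, 20.592, 0.631, -0.019, -70.135, -16.507], 'tcp_pos': [0.29, 0.609, 0.248], 'eef_rot': [179.903, -0.01, -25.435], 'contact_force': [1.013, -0.218, 0.413], 'gripper_width': 0.088, 'gripper_force': 0.0}
[[383.30976654   0.         321.81300922]
 [  0.         383.30976654 202.2583725 ]
 [  0.           0.           1.        ]] [[-0.09109107 -0.99582185 -0.00642331 -0.0556102 ]
 [ 0.96676649 -0.08997686  0.23930466 -0.57639464]
 [-0.23888276  0.01558867  0.97092328 -1.04623126]
 [ 0.          0.          0.          1.        ]]
[[410.10385191   0.         316.43168487]
 [  0.         410.10385191 194.62389359]
 [  0.           0.           1.        ]] [[ 0.83079791 -0.5565728  -0.00124522 -0.48197552]
 [ 0.39133436  0.58255217  0.7123836  -0.29535442]
 [-0.39576793 -0.5923341   0.70178918 -1.11612963]
 [ 0.          0.          0.          1.        ]]
```

View pics/top0.png

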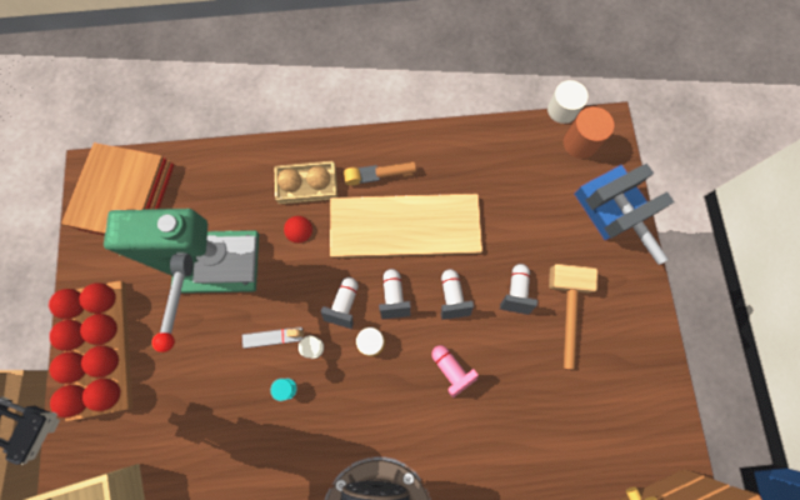

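View pics/side0.png

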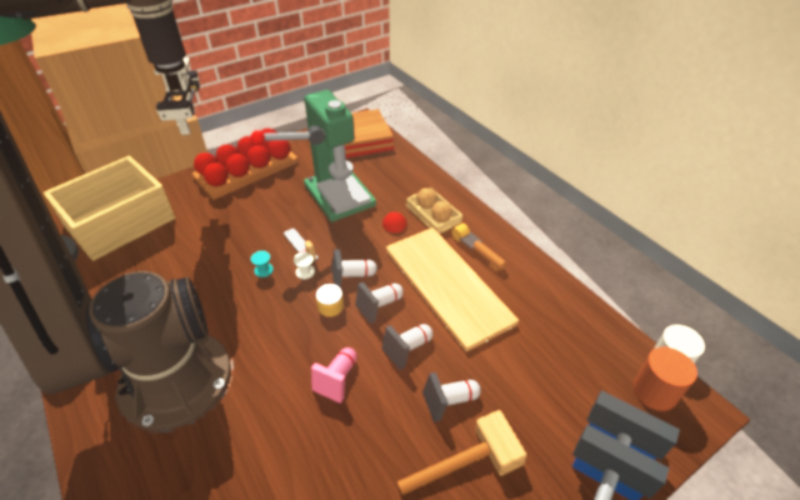

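The top view (800-wide) shows four grey/white dies at (341,302), (394,293), (455,293) and (519,288). They lie domes-away, feet toward the robot, with the board at (406,225). The press is at (195,245) with its knob at (164,341), and the gauge is at (272,338) with the white spool (311,347) beside its handle. Look-alikes are the pink die (455,370) and the turquoise spool (284,389); neither is part of the job.

```bash
python3 - <<'E'
from h import *
d=load('top'); P=pts(d); f=d['frame']
cv2.imwrite('pics/crop1.png',cv2.resize(f[120:330,100:450],None,fx=2.28,fy=2.28,interpolation=cv2.INTER_CUBIC))
z=P[...,2]; ok=d['depth']>0
# named pixel checks (native)
def at(u,v,n=''): print(n,(u,v),np.round(P[v,u],3))
for n,u,v in [('table',300,330),('boardNW',266,160),('board c',325,180),('knob',131,273),('hinge',146,209),('bedpt',190,212),('bed right edge',204,212),('pressbase',160,190),('blade',205,272),('handle',236,266),('spool',249,277),('tin',296,273),('head',120,180),('ballhalf',238,183)]: at(u,v,n)
m=((z>0.012)&ok).astype(np.uint8)
n,lab,stt,c=cv2.connectedComponentsWithStats(m,connectivity=4)
for i in range(1,n):
    if stt[i,4]<60: continue
    Q=P[lab==i]; 
    print(i,stt[i,:4],stt[i,4],'min',np.round(np.percentile(Q,1,0),3),'max',np.round(np.percentile(Q,99,0),3))
E
```

```text
table (300, 330) [ 0.217 -0.013  0.002]
boardNW (266, 160) [0.734 0.053 0.018]
board c (325, 180) [ 0.65  -0.125  0.021]
knob (131, 273) [0.391 0.325 0.307]
hinge (146, 209) [0.543 0.313 0.266]
bedpt (190, 212) [0.582 0.284 0.044]
bed right edge (204, 212) [0.585 0.251 0.015]
pressbase (160, 190) [0.591 0.286 0.254]
blade (205, 272) [0.405 0.253 0.01 ]
handle (236, 266) [0.409 0.151 0.056]
spool (249, 277) [0.376 0.116 0.052]
tin (296, 273) [ 0.375 -0.017  0.051]
head (120, 180) [0.609 0.359 0.301]
ballhalf (238, 183) [0.661 0.14  0.035]
1 [439  65  31  33] 714 min [ 0.899 -0.606  0.014] max [ 0.977 -0.529  0.074]
2 [451  86  40  40] 1077 min [ 0.795 -0.64   0.015] max [ 0.88  -0.554  0.104]
3 [ 49 114 158 168] 10332 min [0.389 0.25  0.018] max [0.91  0.688 0.323]
4 [219 129  50  33] 1016 min [0.744 0.045 0.013] max [0.833 0.193 0.065]
6 [275 130  57  18] 580 min [ 0.775 -0.158  0.013] max [0.814 0.017 0.041]
7 [460 131  79  81] 2792 min [ 0.501 -0.721  0.016] max [ 0.733 -0.562  0.123]
11 [264 156 121  50] 5561 min [ 0.574 -0.301  0.014] max [0.731 0.061 0.025]
15 [227 173  22  21] 
[... 418 characters left out ...]
max [0.526 0.088 0.073]
21 [  0 225 103 147] 7525 min [0.223 0.512 0.015] max [0.56  0.686 0.336]
22 [285 262  22  23] 394 min [ 0.345 -0.045  0.03 ] max [0.403 0.014 0.054]
23 [229 263  14   8] 85 min [0.402 0.143 0.014] max [0.418 0.172 0.058]
24 [239 269  17  17] 226 min [0.354 0.1   0.045] max [0.399 0.145 0.054]
25 [345 277  37  41] 628 min [ 0.243 -0.242  0.018] max [ 0.348 -0.156  0.073]
26 [216 303  18  18] 238 min [0.265 0.168 0.044] max [0.311 0.212 0.054]
28 [262 369  77  31] 1475 min [ 0.034 -0.092  0.012] max [0.112 0.092 0.26 ]
31 [ 21 372  92  28] 987 min [0.091 0.512 0.013] max [0.156 0.7   0.123]
34 [498 376 110  24] 1475 min [-0.001 -0.684  0.014] max [ 0.037 -0.537  0.233]
```

View pics/crop1.png

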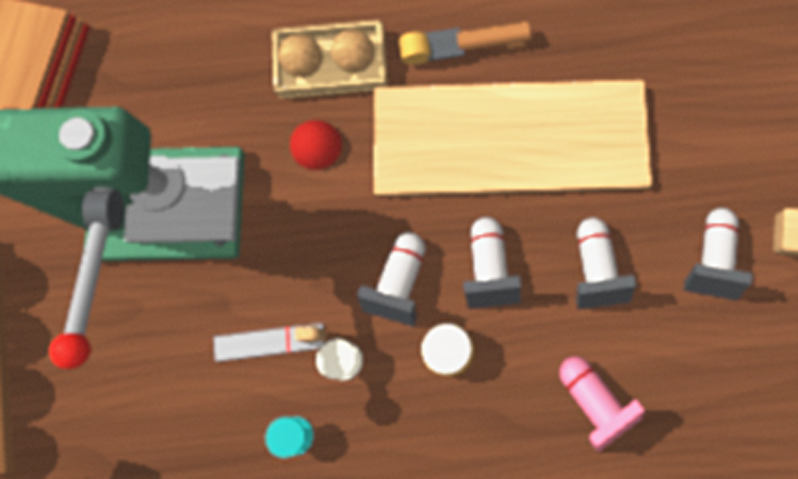

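```bash
cat > fit.py <<'E'
from h import *
from scipy.optimize import least_squares
def box(p,c,h):
    q=np.abs(p-c)-h; return np.linalg.norm(np.maximum(q,0),axis=-1)+np.minimum(q.max(-1),0)
def die_sdf(p):
    foot=box(p,[0,0,.007],[.035,.035,.007])
    a=p.copy(); a[:,2]-=np.clip(p[:,2],.014,.09); cap=np.linalg.norm(a,axis=1)-.02
    return np.minimum(foot,cap)
def fit_lying(Q,guess):
    t=np.radians(-11)
    def f(v):
        yaw=v[2]; d=np.array([np.cos(yaw)*np.cos(t),np.sin(yaw)*np.cos(t),np.sin(t)])
        l=np.array([-np.sin(yaw),np.cos(yaw),0]); M=np.stack([l,np.cross(d,l),d],1)
        return die_sdf((Q-[v[0],v[1],.037])@M)
    s=least_squares(f,guess,loss='soft_l1',f_scale=.003); return s.x,np.sqrt(np.mean(s.fun**2))
def comps(P,ok,zmin=.012,amin=60):
    m=((P[...,2]>zmin)&ok).astype(np.uint8); n,lab,stt,c=cv2.connectedComponentsWithStats(m,connectivity=4)
    return [(c[i],P[lab==i]) for i in range(1,n) if stt[i,4]>amin]
def fit_gauge(P,f,u0,u1,v0,v1):
    hsv=cv2.cvtColor(f,cv2.COLOR_BGR2HSV).astype(int)
    m=np.zeros(P.shape[:2],bool); m[v0:v1,u0:u1]=True
    b=m&(hsv[...,1]<60)&(hsv[...,2]>110)
    return P[b],b
E
python3 - <<'E'
from fit import *
d=load('top'); P=pts(d); f=d['frame']; ok=d['depth']>0
for c,Q in comps(P,ok):
    if 250<c[0]<425 and 215<c[1]<260:
        v,e=fit_lying(Q,[Q[:,0].min()+.02,Q[:,1].mean(),0.]); print('die',np.round(v[:2],4),'yaw',round(np.degrees(v[2]),1),'rms',round(e,4),'px',np.round(c))
hsv=cv2.cvtColor(f,cv2.COLOR_BGR2HSV).astype(int)
# knob sphere
red=((hsv[...,0]<8)|(hsv[...,0]>172))&(hsv[...,1]>150)&ok
m=red.copy(); m[:,:115]=0; m[:,150:]=0; m[:255]=0; m[295:]=0
Q=P[m&(P[...,2]>.25)]; s=least_squares(lambda c:np.linalg.norm(Q-c,axis=1)-.018,Q.mean(0)-[0,0,.01],loss='soft_l1',f_scale=.002); print('knob',len(Q),np.round(s.x,4))
# arm bar points
bar=P[220:258,128:150].reshape(-1,3); bar=bar[bar[:,2]>.24]; print('bar',np.round(bar.mean(0),3)); c=bar.mean(0); print(np.round(np.linalg.svd(bar-c)[2][0],3))
# bed
m=(hsv[...,1]<70)&ok&(P[...,2]>.03)&(P[...,2]<.05); m[:, :140]=0; m[:,215:]=0; m[:180]=0; m[240:]=0
B=P[m]; print('bed',len(B),np.round(np.percentile(B,[1,50,99],axis=0),3).tolist())
rows=[(P[v,np.flatnonzero(m[v]).max()]) for v in range(190,236) if m[v].sum()>5]; rows=np.array(rows); k=np.polyfit(rows[:,0],rows[:,1],1); print('front edge y=',k, rows[:,0].min(),rows[:,0].max())
print(cv2.minAreaRect((B[:,:2]*1000).astype(np.float32)))
# gauge
b=np.zeros_like(m); b[258:285,190:245]=1
bl=b&(hsv[...,1]<70)&(P[...,2]<.02)&(hsv[...,2]>100)&ok; bl[:,232:]=0
G=P[bl]; print('blade',len(G),np.round(G.mean(0),3),np.round(np.percentile(G,[1,99],axis=0),3).tolist(),cv2.minAreaRect((G[:,:2]*1000).astype(np.float32)))
rl=b&red; print('redline',np.round(np.median(P[rl],0),4),np.argwhere(rl).mean(0) if rl.any() else None)
hd=b&ok&(P[...,2]>.05); hd[:,241:]=0; H=P[hd]; print('handle top',np.round(H.mean(0),4))
E
```

```text
die [ 0.4221 -0.3626] yaw -16.1 rms 0.0016 px [415. 234.]
die [ 0.4348 -0.0777] yaw 0.9 rms 0.0016 px [314. 237.]
die [ 0.4214 -0.2204] yaw 2.9 rms 0.0016 px [363. 237.]
die [0.4298 0.0597] yaw -21.7 rms 0.0015 px [273. 244.]
knob 222 [0.3915 0.3339 0.2915]
bar [0.471 0.322 0.281]
[-0.222 -0.408  0.886]
bed 1257 [[0.544, 0.248, 0.031], [0.584, 0.297, 0.04], [0.654, 0.391, 0.045]]
front edge y= [-0.07115163  0.2918936 ] 0.5413595901879648 0.6479142662308938
((609.1188354492188, 327.6791687011719), (166.61538696289062, 128.15182495117188), 83.23751068115234)
blade 394 [0.408 0.237 0.004] [[0.391, 0.18, -0.004], [0.425, 0.287, 0.01]] ((408.8369445800781, 232.44277954101562), (34.06643295288086, 110.9332275390625), 2.0780282020568848)
redline [nan nan nan] None
handle top [0.4073 0.1561 0.054 ]
  return _methods._mean(a, axis=axis, dtype=dtype,
  ret = um.true_divide(
```

Those fits agree with the stated sizes: residuals are about 1.5 mm, the bed is at z 0.04, and the handle top is at 0.054. I'll do the press arm first, pushing the bar just inboard of the knob with the fingers closed.

```bash
python3 -m pendant '[[[0,0,-0.8,0,0,-0.907,-1],[0,0,-0.8,0,0,-0.907,-1],[0,0,-0.8,0,0,-0.907,-1],[0,0,-0.8,0,0,-0.907,-1],[0,0,-0.8,0,0,-0.907,-1],[0,0,-0.8,0,0,-0.907,-1],[0,0,-0.8,0,0,-0.907,-1],[0,0,0,0,0,0,-1]]]' 20
python3 -m pendant '[[[0.48,0.99,0,0,0,0,-1],[0.48,0.99,0,0,0,0,-1],[0.48,0.99,0,0,0,0,-1],[0.48,0.99,0,0,0,0,-1],[0.48,0.99,0,0,0,0,-1],[0.48,0.99,0,0,0,0,-1],[0.48,0.99,0,0,0,0,-1],[0.48,0.99,0,0,0,0,-1]]]' 
python3 -m pendant '[[[0.48,0.99,0,0,0,0,-1],[0.48,0.99,0,0,0,0,-1],[0.48,0.99,0,0,0,0,-1],[0.48,0.99,0,0,0,0,-1],[0.48,0.99,0,0,0,0,-1],[0.48,0.99,0,0,0,0,-1],[0,0,0,0,0,0,-1],[0,0,0,0,0,0,-1]]]'; python3 -c "
from h import *
st()"
```

```text
time_s: 0.9
tcp_pos: [0.2902, 0.6102, 0.3628]
eef_rot: [-179.8, -0.1, 0.1]
contact_force: [-0.4, -0.5, -0.7]
gripper_width: 0.0294
gripper_force: 0.0
time_s: 1.7
tcp_pos: [0.3673, 0.4494, 0.3606]
eef_rot: [-180.0, -0.0, -0.0]
contact_force: [0.2, 0.4, 0.4]
gripper_width: 0.0003
gripper_force: 0.0
time_s: 2.5
tcp_pos: [0.4244, 0.3314, 0.3607]
eef_rot: [-180.0, -0.0, -0.1]
contact_force: [-0.0, 0.1, -0.3]
gripper_width: 0.0005
gripper_force: 0.0
{'time_s': 2.5, 'joints': [58.845, 4.455, -5.708, -0.005, -79.812, 31.05], 'tcp_pos': [0.424, 0.331, 0.361], 'eef_rot': [-179.976, -0.009, -0.106], 'contact_force': [-0.001, 0.069, -0.35], 'gripper_width': 0.0, 'gripper_force': 0.0}
```

```bash
python3 -m pendant '[[[0,0,0.75,0,0,0,-1],[0,0,0.75,0,0,0,-1],[0,0,0.75,0,0,0,-1],[0,0,0.75,0,0,0,-1],[0,0,0.75,0,0,0,-1],[0,0,0.75,0,0,0,-1],[0,0,0.75,0,0,0,-1],[0,0,0.75,0,0,0,-1]]]' 
python3 -m pendant '[[[0,0,0.1,0,0,0,-1],[0,0,0.1,0,0,0,-1],[0,0,0.1,0,0,0,-1],[0,0,0.1,0,0,0,-1],[0,0,0.1,0,0,0,-1],[0,0,0.1,0,0,0,-1],[0,0,0,0,0,0,-1],[0,0,0,0,0,0,-1]]]'
```

```text
time_s: 3.3
tcp_pos: [0.4246, 0.3332, 0.2408]
eef_rot: [-179.9, -0.1, 0.0]
contact_force: [1.0, 0.7, 4.5]
gripper_width: 0.0004
gripper_force: 1.6
time_s: 4.1
tcp_pos: [0.424, 0.3324, 0.2285]
eef_rot: [-180.0, 0.0, -0.0]
contact_force: [-0.3, 0.0, -0.0]
gripper_width: 0.0006
gripper_force: 0.4
```

```bash
python3 -m pendant '[[[0,0,0.1,0,0,0,-1],[0,0,0.1,0,0,0,-1],[0,0,0.1,0,0,0,-1],[0,0,0.1,0,0,0,-1],[0,0,0,0,0,0,-1],[0,0,0,0,0,0,-1],[0,0,0,0,0,0,-1],[0,0,0,0,0,0,-1]]]' 
python3 - <<'E'
from fit import *
d=cap('side'); f=d['frame']; cv2.imwrite('pics/armdown.png',cv2.resize(f[60:260,120:400],None,fx=2.8,fy=2.8,interpolation=cv2.INTER_CUBIC))
P=pts(d);ok=d['depth']>0
hsv=cv2.cvtColor(f,cv2.COLOR_BGR2HSV).astype(int)
m=((hsv[...,0]<8)|(hsv[...,0]>172))&(hsv[...,1]>150)&ok&(np.linalg.norm(P[...,:2]-[.395,.333],axis=-1)<.05)&(P[...,2]>.1)
Q=P[m]; s=least_squares(lambda c:np.linalg.norm(Q-c,axis=1)-.018,Q.mean(0),loss='soft_l1',f_scale=.002); print('knob',len(Q),np.round(s.x,4))
E
```

```text
time_s: 4.9
tcp_pos: [0.4245, 0.3324, 0.2222]
eef_rot: [-180.0, -0.1, -0.0]
contact_force: [-3.4, -2.2, 13.0]
gripper_width: 0.0004
gripper_force: 6.4
knob 96 [0.3971 0.3147 0.1967]
```

View pics/armdown.png

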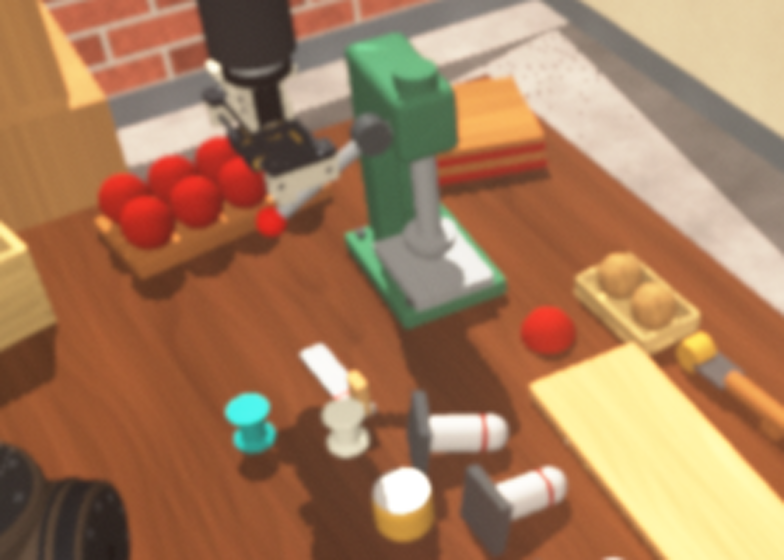

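The knob (crop 270,220) is now well below level. A small extra push will show whether the arm is on its stop.

```bash
python3 -m pendant '[[[0,0,0.1,0,0,0,-1],[0,0,0.05,0,0,0,-1],[0,0,0,0,0,0,-1],[0,0,0,0,0,0,-1],[0,0,0,0,0,0,-1],[0,0,0,0,0,0,-1],[0,0,0,0,0,0,-1],[0,0,0,0,0,0,-1]]]'
```

```text
time_s: 5.75
tcp_pos: [0.4248, 0.3325, 0.2215]
eef_rot: [-179.9, -0.2, 0.0]
contact_force: [-8.8, -5.3, 28.8]
gripper_width: 0.0006
gripper_force: 14.4
```

The arm is on its stop: a 3 mm command moved it 0.7 mm and the force rose to 29 N. Next I'll lift, turn for the gauge and refine the gauge and bed poses.

```bash
python3 -m pendant '[[[0,0,-0.7,0,0,1,-1],[0,0,-0.7,0,0,1,-1],[0,0,-0.7,0,0,1,-1],[0,0,-0.7,0,0,1,-1],[0,0,-0.7,0,0,1,-1],[0,0,-0.7,0,0,1,-1],[0,0,-0.7,0,0,1,-1],[0,0,-0.7,0,0,1,-1]]]' >/dev/null
python3 -m pendant '[[[0,0,0,0,0,1,-0.2],[0,0,0,0,0,1,-0.2],[0,0,0,0,0,1,-0.2],[0,0,0,0,0,1,-0.2],[0,0,0,0,0,1,-0.2],[0,0,0,0,0,1,-0.2],[0,0,0,0,0,1,-0.2],[0,0,0,0,0,1,-0.2]]]' >/dev/null
python3 -m pendant '[[[0,0,0,0,0,1,-0.2],[0,0,0,0,0,1,-0.2],[0,0,0,0,0,1,-0.2],[0,0,0,0,0,1,-0.2],[0,0,0,0,0,1,-0.2],[0,0,0,0,0,0.75,-0.2],[0,0,0,0,0,0,-0.2],[0,0,0,0,0,0,-0.2]]]'
cat >> fit.py <<'E'
def ray(d,uv,z):
    K=d['camera_matrix'];T=d['extrinsics'];uv=np.atleast_2d(uv).astype(float)
    v=np.stack([(uv[:,0]-K[0,2])/K[0,0],-(uv[:,1]-K[1,2])/K[1,1],-np.ones(len(uv))],1)@T[:3,:3]
    o=-T[:3,3]@T[:3,:3]; return o+v*((z-o[2])/v[:,2])[:,None]
E
python3 - <<'E'
from fit import *
d=cap('top'); f=d['frame'];P=pts(d)
hsv=cv2.cvtColor(f,cv2.COLOR_BGR2HSV).astype(int)
cv2.imwrite('pics/c2.png',np.hstack([cv2.resize(f[250:295,185:255],(700,450),interpolation=cv2.INTER_CUBIC)]))
cv2.imwrite('pics/c3.png',cv2.resize(f[170:245,135:215],(640,600),interpolation=cv2.INTER_CUBIC))
E
```

```text
time_s: 8.15
tcp_pos: [0.4239, 0.3322, 0.3291]
eef_rot: [180.0, -0.0, -86.9]
contact_force: [-0.4, -1.1, -0.4]
gripper_width: 0.0354
gripper_force: 0.0
```

View pics/c2.png

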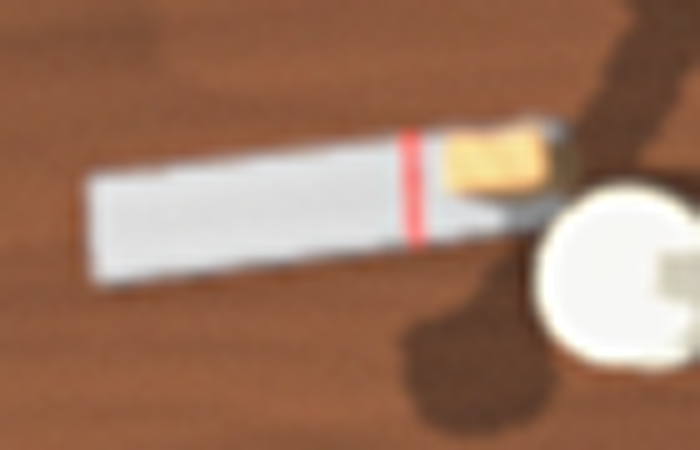

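View pics/c3.png

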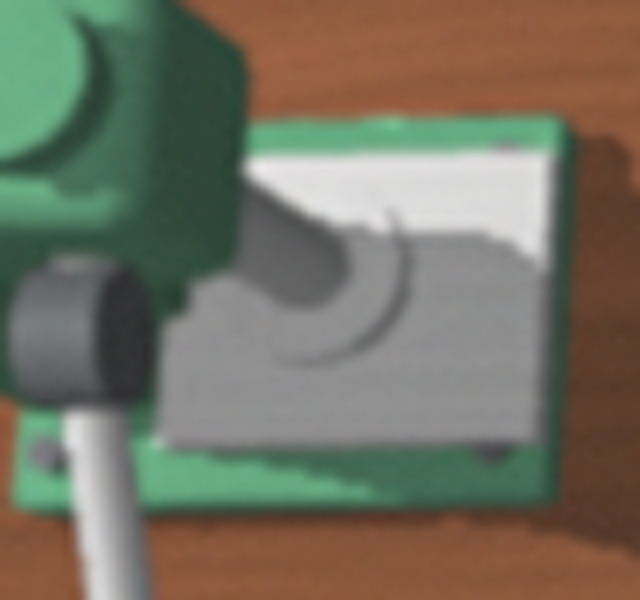

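c2: the blade tip corners are at (90,178) and (97,285). The red line runs (408,135)–(415,245) and the handle top is centred at (496,163), clear of the spool. c3: the front edge of the bed runs (553,150)–(540,440).

```bash
python3 - <<'E'
from fit import *
d=load('top')
g=lambda X,Y:(185+X/10-.45,250+Y/10-.45)
q=ray(d,[g(90,178),g(97,285),g(408,135),g(415,245)],.005); print(np.round(q[:,:2],4).tolist())
t=(q[0]+q[1])/2; rl=(q[2]+q[3])/2; v=t-rl; print('gauge origin',rl.round(4),'len',np.linalg.norm(v),'yaw',np.degrees(np.arctan2(v[1],v[0])), 'width',np.linalg.norm(q[0]-q[1]))
y=np.arctan2(v[1],v[0]); print('handle pred',rl[:2]-.035*np.array([np.cos(y),np.sin(y)]),'seen',ray(d,[g(496,163)],.055).round(4))
b=lambda X,Y:(135+X/8-.44,170+Y/8-.44)
e=ray(d,[b(553,150),b(540,440),b(165,445),b(250,155)],.04); print(e.round(4)[:,:2].tolist()); v=e[0]-e[1]; print('bed edge mid',((e[0]+e[1])/2).round(4),'len',np.linalg.norm(v),'press x yaw',np.degrees(np.arctan2(v[1],v[0]))+90, 'from near side',np.degrees(np.arctan2(*(e[2]-e[1])[1::-1])),np.degrees(np.arctan2(*(e[3]-e[0])[1::-1])))
E
```

```text
[[0.4219, 0.2878], [0.3904, 0.2861], [0.4259, 0.1933], [0.3935, 0.1922]]
gauge origin [0.4097 0.1928 0.005 ] len 0.09427384569757605 yaw 92.14043833042598 width 0.03152306329152108
handle pred [0.41101214 0.15777787] seen [[0.4104 0.1562 0.055 ]]
[[0.6526, 0.243], [0.5414, 0.2498], [0.5523, 0.3881], [0.6613, 0.3574]]
bed edge mid [0.597  0.2464 0.04  ] len 0.1113958813465596 press x yaw 86.53065568436413 from near side 85.48003148745782 85.65018432448963
```

```bash
python3 -m pendant '[[[0.945,0.12,0.5,0,0,0.25,-0.2],[0.945,0.12,0.5,0,0,0,-0.2],[0.945,0.12,0.5,0,0,0,-0.2],[0.945,0.12,0.5,0,0,0,-0.2],[0.945,0.12,0.8,0,0,0,-0.2],[0.945,0.12,0.8,0,0,0,-0.2],[0.945,0.12,0.8,0,0,0,-0.2],[0.945,0.12,0.8,0,0,0,-0.2]]]'
python3 -m pendant '[[[0.945,0.12,0.8,0,0,0,-0.2],[0,0,1,0,0,0,-0.2],[0,0,1,0,0,0,-0.2],[0,0,1,0,0,0,-0.2],[0,0,1,0,0,0,-0.2],[0,0,0,0,0,0,-0.2],[0,0,0,0,0,0,-0.2],[0,0,0,0,0,0,-0.2]]]'
python3 -c "
from h import *
st()"
```

```text
time_s: 9.0
tcp_pos: [0.4102, 0.1797, 0.225]
eef_rot: [-180.0, 0.0, -88.0]
contact_force: [-0.1, 0.4, 0.3]
gripper_width: 0.0351
gripper_force: 0.0
time_s: 9.8
tcp_pos: [0.4093, 0.1621, 0.1306]
eef_rot: [-179.9, 0.1, -88.0]
contact_force: [-0.9, 0.2, -0.4]
gripper_width: 0.0353
gripper_force: 0.0
{'time_s': 9.8, 'joints': [47.449, 4.98, -37.242, 0.021, -47.691, -45.458], 'tcp_pos': [0.409, 0.162, 0.131], 'eef_rot': [-179.927, 0.052, -87.995], 'contact_force': [-0.868, 0.241, -0.392], 'gripper_width': 0.035, 'gripper_force': 0.0}
```

```bash
python3 -m pendant '[[[0,-0.08,0.8,0,0,0,-0.2],[0,0,0.8,0,0,0,-0.2],[0,0,0.8,0,0,0,-0.2],[0,0,0.8,0,0,0,-0.2],[0,0,0.8,0,0,0,-0.2],[0,0,0.4,0,0,0,-0.2],[0,0,0.4,0,0,0,-0.2],[0,0,0,0,0,0,-0.2]]]'
python3 -m pendant '[[[0,0,0,0,0,0,-1],[0,0,0,0,0,0,-1],[0,0,0,0,0,0,-1],[0,0,0,0,0,0,-1],[0,0,0,0,0,0,-1],[0,0,0,0,0,0,-1],[0,0,0,0,0,0,-1],[0,0,0,0,0,0,-1]]]' 25
```

```text
time_s: 10.6
tcp_pos: [0.4102, 0.1616, 0.0333]
eef_rot: [180.0, -0.0, -88.0]
contact_force: [0.0, -0.2, -0.3]
gripper_width: 0.0353
gripper_force: 0.0
time_s: 11.4
tcp_pos: [0.4106, 0.1619, 0.0341]
eef_rot: [-180.0, 0.0, -88.0]
contact_force: [-1.2, -0.8, 6.4]
gripper_width: 0.0156
gripper_force: 25.0
```

```bash
python3 -m pendant '[[[0,0,-0.8,0,0,0,-1],[0,0,-0.8,0,0,0,-1],[0,0,-0.8,0,0,0,-1],[0,0,-0.9,0,0,0,-1],[0.34,-0.97,0,0,0,0,-1],[0.34,-0.97,0,0,0,0,-1],[0.34,-0.97,0,0,0,0,-1],[0.34,-0.97,0,0,0,0,-1]]]'
python3 -m pendant '[[[0.34,-0.97,0,0,0,0,-1],[0.34,-0.97,0,0,0,0,-1],[0.34,-0.97,0,0,0,0,-1],[0.34,-0.97,0,0,0,0,-1],[0.34,-0.97,0,0,0,0.5,-1],[0,0,0,0,0,0.5,-1],[0,0,0,0,0,0.5,-1],[0,0,0,0,0,0,-1]]]'
python3 -m pendant '[[[0,0,0,0,0,0,-1],[0,0,0,0,0,0,-1],[0,0,0,0,0,0,-1],[0,0,0,0,0,0,-1],[0,0,0,0,0,0,-1],[0,0,0,0,0,0,-1],[0,0,0,0,0,0,-1],[0,0,0,0,0,0,-1]]]'
python3 - <<'E'
from fit import *
d=cap('side'); f=d['frame']; cv2.imwrite('pics/g1.png',cv2.resize(f[100:200,220:340],None,fx=5,fy=5,interpolation=cv2.INTER_CUBIC))
st()
E
```

```text
time_s: 12.2
tcp_pos: [0.4892, 0.1366, 0.0994]
eef_rot: [180.0, -0.0, -88.0]
contact_force: [0.4, 1.0, -1.0]
gripper_width: 0.0158
gripper_force: 25.0
time_s: 13.0
tcp_pos: [0.5865, 0.1061, 0.0989]
eef_rot: [179.9, -0.0, -94.1]
contact_force: [-0.2, -0.4, -1.6]
gripper_width: 0.0161
gripper_force: 25.0
time_s: 13.8
tcp_pos: [0.5869, 0.1064, 0.0996]
eef_rot: [-180.0, 0.0, -94.0]
contact_force: [-0.4, 0.8, -1.6]
gripper_width: 0.0162
gripper_force: 25.0
{'time_s': 13.85, 'joints': [29.036, 20.99, -20.127, -0.0, -48.881, -33.067], 'tcp_pos': [0.587, 0.106, 0.1], 'eef_rot': [-179.998, 0.002, -94.031], 'contact_force': [-0.825, 0.287, -1.603], 'gripper_width': 0.016, 'gripper_force': 24.993}
```

View pics/g1.png

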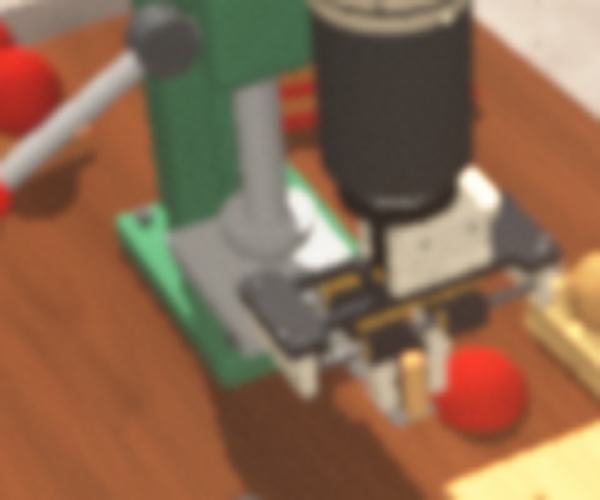

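The gauge hangs level in the grip with the handle at crop (412,385), in front of the press mouth. Next I'll lower it to just above bed height and slide it in.

```bash
python3 -m pendant '[[[0,0,0.4,0,0,0,-1],[0,0,0.4,0,0,0,-1],[0,0,0.3,0,0,0,-1],[-0.4,0,0,0,0,0,-1],[-0.4,0,0,0,0,0,-1],[-0.4,0,0,0,0,0,-1],[0,0,0,0,0,0,-1],[0,0,0,0,0,0,-1]]]'
python3 -m pendant '[[[-0.4,0,0,0,0,0,-1],[-0.4,0,0,0,0,0,-1],[-0.4,0,0,0,0,0,-1],[-0.4,0,0,0,0,0,-1],[-0.4,0,0,0,0,0,-1],[-0.4,0,0,0,0,0,-1],[0,0,0,0,0,0,-1],[0,0,0,0,0,0,-1]]]'
```

```text
time_s: 14.65
tcp_pos: [0.5886, 0.1309, 0.0778]
eef_rot: [-180.0, 0.0, -94.0]
contact_force: [-0.3, -0.3, -1.2]
gripper_width: 0.016
gripper_force: 25.0
time_s: 15.45
tcp_pos: [0.5918, 0.1785, 0.0774]
eef_rot: [180.0, -0.0, -94.0]
contact_force: [0.4, -0.7, -1.9]
gripper_width: 0.0158
gripper_force: 25.0
```

```bash
python3 -m pendant '[[[0,0,0.08,0,0,0,-1],[-0.31,0,0,0,0,0,-1],[-0.31,0,0,0,0,0,-1],[-0.31,0,0,0,0,0,-1],[-0.31,0,0,0,0,0,-1],[-0.31,0,0,0,0,0,-1],[-0.31,0,0,0,0,0,-1],[0,0,0,0,0,0,-1]]]'
python3 -m pendant '[[[0,0,0.05,0,0,0,-1],[0,0,0.05,0,0,0,-1],[0,0,0.02,0,0,0,-1],[0,0,0,0,0,0,-1],[0,0,0,0,0,0,-1],[0,0,0,0,0,0,-1],[0,0,0,0,0,0,-1],[0,0,0,0,0,0,-1]]]'
python3 - <<'E'
from fit import *
st()
d=cap('top'); f=d['frame']; cv2.imwrite('pics/g2.png',cv2.resize(f[180:240,165:245],(800,600),interpolation=cv2.INTER_CUBIC))
d=cap('side')
E
```

```text
time_s: 16.25
tcp_pos: [0.5947, 0.2163, 0.076]
eef_rot: [-180.0, 0.0, -94.0]
contact_force: [0.7, -0.3, -1.9]
gripper_width: 0.0162
gripper_force: 25.0
time_s: 17.05
tcp_pos: [0.5945, 0.2153, 0.0741]
eef_rot: [-180.0, 0.0, -94.0]
contact_force: [-2.8, -1.3, 6.1]
gripper_width: 0.016
gripper_force: 25.0
{'time_s': 17.05, 'joints': [37.562, 25.515, -16.717, 0.003, -47.751, -41.593], 'tcp_pos': [0.595, 0.215, 0.074], 'eef_rot': [-179.985, 0.01, -94.028], 'contact_force': [-2.808, -1.304, 6.098], 'gripper_width': 0.016, 'gripper_force': 25.002}
```

View pics/g2.png

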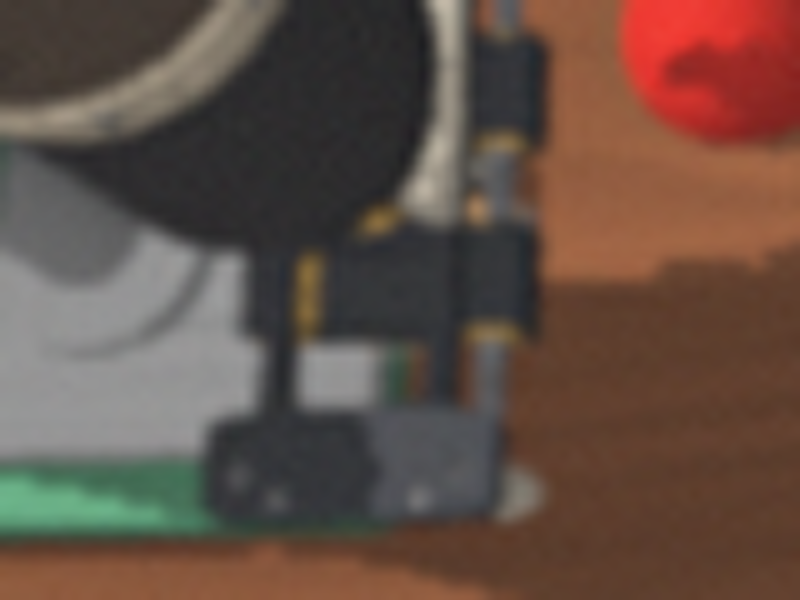

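It is in contact with the bed (6 N) at the predicted height. I'll release, lift and back out.

```bash
python3 -m pendant '[[[0,0,0,0,0,0,-0.2],[0,0,0,0,0,0,-0.2],[0,0,0,0,0,0,-0.2],[0,0,0,0,0,0,-0.2],[0,0,-0.3,0,0,0,-0.2],[0,0,-0.6,0,0,0,-0.2],[0,0,-1,0,0,0,-0.2],[0,0,-1,0,0,0,-0.2]]]'
python3 -m pendant '[[[0,0,-1,0,0,0,0],[0,0,-1,0,0,0,0],[1,0,-0.5,0,0,0,0],[1,0,-0.5,0,0,-1,0],[1,0,0,0,0,-1,0],[1,0,0,0,0,-1,0],[1,0,0,0,0,-1,0],[1,0,0,0,0,-1,0]]]'
python3 -m pendant '[[[1,0,0,0,0,-1,0],[1,0.4,0,0,0,-1,0],[1,0.4,0,0,0,-1,0],[1,0.4,0,0,0,-1,0],[1,0.4,0,0,0,-1,0],[1,0.4,0,0,0,-1,0],[0,0,0,0,0,-1,0],[0,0,0,0,0,-1,0]]]'
python3 - <<'E'
from fit import *
st()
d=cap('top'); f=d['frame']; cv2.imwrite('pics/g3.png',cv2.resize(f[180:240,165:245],(800,600),interpolation=cv2.INTER_CUBIC))
E
```

```text
time_s: 17.95
tcp_pos: [0.5946, 0.2154, 0.1331]
eef_rot: [-180.0, -0.0, -94.0]
contact_force: [-0.0, -0.1, 0.9]
gripper_width: 0.0351
gripper_force: 0.0
time_s: 18.75
tcp_pos: [0.5997, 0.0947, 0.1925]
eef_rot: [-180.0, 0.0, -73.9]
contact_force: [0.3, -0.4, -0.7]
gripper_width: 0.0438
gripper_force: 0.0
time_s: 19.55
tcp_pos: [0.6167, -0.0312, 0.1922]
eef_rot: [-180.0, -0.0, -42.0]
contact_force: [-0.5, -0.0, 0.8]
gripper_width: 0.0435
gripper_force: 0.0
{'time_s': 19.55, 'joints': [15.204, 17.524, -11.409, 0.003, -61.059, 32.837], 'tcp_pos': [0.617, -0.031, 0.192], 'eef_rot': [-179.994, -0.007, -41.958], 'contact_force': [-0.541, -0.008, 0.772], 'gripper_width': 0.044, 'gripper_force': 0.0}
```

View pics/g3.png

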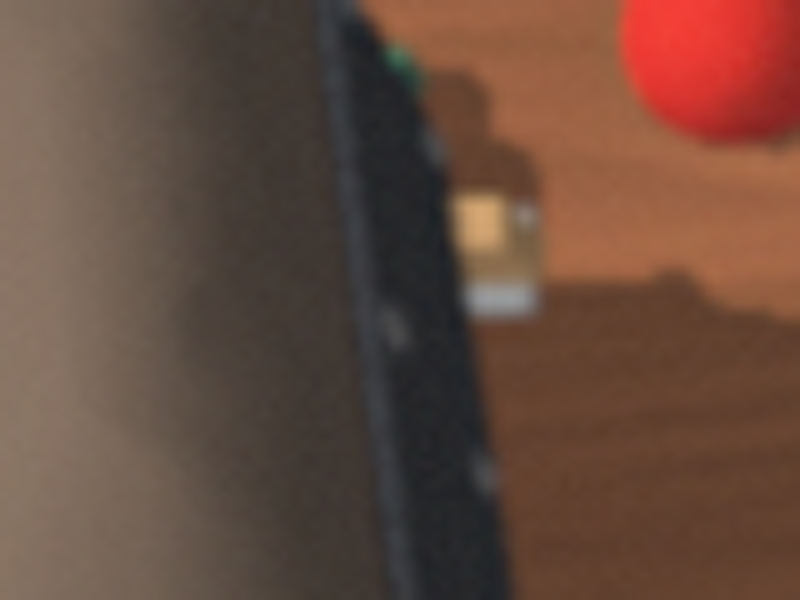

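The gauge handle is at crop (480,225) where I left it; the robot still hides the bed edge, so I'll check that later. Next is the first die (A, nearest the press). I'll grip it with the tool half-turned, so that it tips up with the tool swung sideways (+y) and the wrist stays in range.

```bash
cat > go.py <<'E'
import sys
from h import *
def tool(h,tau): return R.from_euler('z',h,degrees=True)*R.from_euler('y',-tau,degrees=True)*R.from_euler('z',180,degrees=True)*R.from_euler('x',180,degrees=True)
def togo(p,h,tau,show=True):
    s=r.get_state(); C=R.from_euler('xyz',s['eef_rot'],degrees=True); T=tool(h,tau)
    print('rot units (tool)',np.round((C.inv()*T).as_rotvec(degrees=True)/4,2),' shift after rot',np.round(T.inv().apply(np.array(p)-s['tcp_pos'])/.02,2),'shift now',np.round(C.inv().apply(np.array(p)-s['tcp_pos'])/.02,2))
def grasp(x,y,yaw,tau=-20,s=.065,t=.010):
    c,sn=np.cos(np.radians(yaw)),np.sin(np.radians(yaw))
    G=np.array([x+c*s*.982,y+sn*s*.982,.037-s*.191]); return G-t*tool(yaw,tau).apply([0,0,1])
E
python3 -m pendant '[[[0,0,0,0,0,1,0.5],[0,0,0,0,0,1,0.5],[0,0,0,0,0,1,0.5],[0,0,0,0,0,1,0.5],[0,0,0,0,0,1,0.5],[0,0,0,0,0,1,0.5],[0,0,0,0,0,1,0.5],[0,0,0,0,0,1,0.5]]]' >/dev/null
python3 -m pendant '[[[0,0,0,0,0,1,0.5],[0,0,0,0,0,1,0.5],[0,0,0,0,0,1,0.5],[0,0,0,0,0,1,0.5],[0,0,0,0,0,1,0.5],[0,0,0,0,0,1,0.5],[0,0,0,0,0,1,0.5],[0,0,0,0,0,1,0.5]]]' >/dev/null
python3 -m pendant '[[[0,0,0,0,0,1,0.5],[0,0,0,0,0,1,0.5],[0,0,0,0,0,1,0.5],[0,0,0,0,0,1,0.5],[0,0,0,0,0,1,0.5],[0,0,0,0,0,1,0.5],[0,0,0,0,0,1,0.5],[0,0,0,0,0,1,0.5]]]' >/dev/null
python3 -m pendant '[[[0,0,0,0,0,1,0.5],[0,0,0,0,0,1,0.5],[0,0,0,0,0,1,0.5],[0,0,0,0,0,1,0.5],[0,0,0,0,0,1,0.5],[0,0,0,0,0,1,0.5],[0,0,0,0,0,1,0.5],[0,0,0,0,0,1,0.5]]]'
python3 - <<'E'
from go import *
st(); g=grasp(.4298,.0597,-21.7); print(g); togo(g,-21.7,-20)
E
```

```text
time_s: 22.8
tcp_pos: [0.6167, -0.03, 0.1922]
eef_rot: [180.0, 0.0, -170.3]
contact_force: [-0.1, -0.2, 0.2]
gripper_width: 0.0659
gripper_force: 0.0
{'time_s': 22.8, 'joints': [15.31, 17.518, -11.418, 0.0, -61.046, -95.594], 'tcp_pos': [0.617, -0.03, 0.192], 'eef_rot': [179.998, 0.018, -170.283], 'contact_force': [-0.112, -0.186, 0.193], 'gripper_width': 0.066, 'gripper_force': 0.0}
[0.49228435 0.03483446 0.03398193]
rot units (tool) [-1.37  4.88  7.77]  shift after rot [3.85 0.71 9.82] shift now [5.59 4.25 7.91]
```

```bash
python3 -m pendant '[[[0,0,0,0,0,0.98,0.5],[0,0,0,0,0,0.98,0.5],[0,0,0,0,0,0.98,0.5],[0,0,0,0,0,0.98,0.5],[0,0,0,0,0,0.98,0.5],[0,0,0,0,0,0.98,0.5],[0,0,0,0,0,0.98,0.5],[0,0,0,0,0,0.98,0.5]]]' >/dev/null
python3 -m pendant '[[[0,0,0,0,1,0,0.5],[0,0,0,0,1,0,0.5],[0,0,0,0,1,0,0.5],[0,0,0,0,1,0,0.5],[0,0,0,0,1,0,0.5],[0,0,0,0,0,0,0.5],[0,0,0,0,0,0,0.5],[0,0,0,0,0,0,0.5]]]'
python3 - <<'E'
from go import *
st(); g=grasp(.4298,.0597,-21.7); togo(g,-21.7,-20)
# recheck the dies and gauge for knocks
from fit import *
d=cap('top');P=pts(d);ok=d['depth']>0
for c,Q in comps(P,ok,amin=300):
    if 250<c[0]<425 and 215<c[1]<260 and len(Q)<900:
        v,e=fit_lying(Q,[Q[:,0].min()+.02,Q[:,1].mean(),0.]); print('die',np.round(v[:2],4),'yaw',round(np.degrees(v[2]),1),'rms',round(e,4),np.round(c))
E
```

```text
time_s: 24.4
tcp_pos: [0.6168, -0.0297, 0.1921]
eef_rot: [180.0, -19.9, 158.6]
contact_force: [-0.1, 0.6, 0.8]
gripper_width: 0.0657
gripper_force: 0.0
{'time_s': 24.4, 'joints': [9.137, 28.696, 7.362, -9.99, -86.044, -118.325], 'tcp_pos': [0.617, -0.03, 0.192], 'eef_rot': [179.996, -19.905, 158.595], 'contact_force': [-0.085, 0.647, 0.773], 'gripper_width': 0.066, 'gripper_force': 0.0}
rot units (tool) [-0.02  0.02  0.07]  shift after rot [3.85 0.7  9.81] shift now [3.86 0.73 9.81]
die [ 0.4219 -0.3628] yaw -16.0 rms 0.0016 [415. 234.]
die [ 0.4347 -0.0782] yaw 1.1 rms 0.0016 [314. 237.]
die [ 0.4215 -0.2205] yaw 2.7 rms 0.0016 [363. 238.]
die [0.4297 0.0599] yaw -22.0 rms 0.0016 [273. 244.]
```

```bash
python3 -m pendant '[[[0.96,0.18,0.9,0,0,0,0.5],[0.96,0.18,0.9,0,0,0,0.5],[0.96,0.18,0.9,0,0,0,0.5],[0.97,0.18,0.9,0,0,0,0.5],[0,0,0.9,0,0,0,0.5],[0,0,0.9,0,0,0,0.5],[0,0,0.9,0,0,0,0.5],[0,0,0.9,0,0,0,0.5]]]'
python3 -m pendant '[[[0,0,0.7,0,0,0,0.5],[0,0,0.7,0,0,0,0.5],[0,0,0.7,0,0,0,0.5],[0,0,0.5,0,0,0,0.5],[0,0,0,0,0,0,0.5],[0,0,0,0,0,0,-1],[0,0,0,0,0,0,-1],[0,0,0,0,0,0,-1]]]' 40
python3 -m pendant '[[[0,0,0,0,0,0,-1],[0,0,0,0,0,0,-1],[0,0,0,0,0,0,-1],[0,0,0,0,0,0,-1],[0,0,0,0,0,0,-1],[0,0,0,0,0,0,-1],[0,0,0,0,0,0,-1],[0,0,0,0,0,0,-1]]]'
```

```text
time_s: 25.25
tcp_pos: [0.5087, 0.0285, 0.083]
eef_rot: [179.9, -19.9, 158.7]
contact_force: [-0.3, 0.2, -0.6]
gripper_width: 0.0656
gripper_force: 0.0
time_s: 26.05
tcp_pos: [0.4931, 0.0346, 0.0342]
eef_rot: [180.0, -19.9, 158.6]
contact_force: [0.7, -0.4, 0.4]
gripper_width: 0.047
gripper_force: 0.0
time_s: 26.85
tcp_pos: [0.4929, 0.0346, 0.034]
eef_rot: [180.0, -20.0, 158.6]
contact_force: [1.6, 0.1, 5.9]
gripper_width: 0.0392
gripper_force: 40.0
```

```bash
python3 -m pendant '[[[0.32,0,-0.88,0,0,0,-1],[0.32,0,-0.88,0,0,0,-1],[0.32,0,-0.88,0,0,0,-1],[0.32,0,-0.88,0,0,0,-1],[0.32,0,-0.88,0,0,0,-1],[0.32,0,-0.88,0,0,0,-1],[0.32,0,-0.88,0,0,0,-1],[0,0,0,0,-1,0,-1]]]'
python3 -m pendant '[[[0,0,0,0,-1,0,-1],[0,0,0,0,-1,0,-1],[0,0,0,0,-1,0,-1],[0,0,0,0,-1,0,-1],[0,0,0,0,0,-1,-1],[0,0,0,0,0,-1,-1],[0,0,0,0,0,-1,-1],[0,0,0,0,0,-1,-1]]]' >/dev/null
python3 -m pendant '[[[0,0,0,0,0,-1,-1],[0,0,0,0,0,-1,-1],[0,0,0,0,0,-1,-1],[0,0,0,0,0,-1,-1],[0,0,0,0,0,-1,-1],[0,0,0,0,0,-1,-1],[0,0,0,0,0,-1,-1],[0,0,0,0,0,-1,-1]]]' >/dev/null
python3 -m pendant '[[[0,0,0,0,0,-1,-1],[0,0,0,0,0,-1,-1],[0,0,0,0,0,-1,-1],[0,0,0,0,0,-1,-1],[0,0,0,0,0,-1,-1],[0,0,0,0,0,-1,-1],[0,0,0,0,0,-1,-1],[0,0,0,0,0,-1,-1]]]'
python3 - <<'E'
from go import *
st(); togo([.63,-.02,.17],75,0)
E
```

```text
time_s: 27.65
tcp_pos: [0.4938, 0.0344, 0.1649]
eef_rot: [180.0, -15.9, 158.5]
contact_force: [-1.2, -0.0, -6.0]
gripper_width: 0.0391
gripper_force: 40.0
time_s: 30.05
tcp_pos: [0.4909, 0.0342, 0.1632]
eef_rot: [179.8, -0.1, -121.3]
contact_force: [0.3, -0.3, -6.6]
gripper_width: 0.0391
gripper_force: 40.0
{'time_s': 30.05, 'joints': [26.877, 7.809, -28.636, -0.082, -53.749, -58.089], 'tcp_pos': [0.491, 0.034, 0.163], 'eef_rot': [179.842, -0.13, -121.26], 'contact_force': [0.285, -0.252, -6.575], 'gripper_width': 0.039, 'gripper_force': 39.988}
rot units (tool) [ 0.04 -0.03 -4.07]  shift after rot [ 0.82 -7.42 -0.34] shift now [-1.29 -7.35 -0.37]
```

```bash
python3 -m pendant '[[[0,0,-0.3,0,0,-1,-1],[0,0,-0.3,0,0,-1,-1],[0,0,-0.3,0,0,-1,-1],[0,0,-0.3,0,0,-1,-1],[0,-0.93,0,0,-1,0,-1],[0,-0.93,0,0,-1,0,-1],[0,-0.93,0,0,-1,0,-1],[0,-0.93,0,0,-1,0,-1]]]'
python3 -m pendant '[[[0,-0.93,0,0,-1,0,-1],[0,-0.93,0,0,-1,0,-1],[0,-0.93,0,0,-1,0,-1],[0,-0.93,0,0,-1,0,-1],[0,0,0,0,-1,0,-1],[0,0,0,0,-1,0,-1],[0,0,0,0,-1,0,-1],[0,0,0,0,-1,0,-1]]]'
python3 - <<'E'
from go import *
st(); T=tool(75,81); p=np.array([.652,.010,.085])-.01*T.apply([0,0,1]); print(p); togo(p+[0,0,.04],75,81)
E
```

```text
time_s: 30.85
tcp_pos: [0.5634, 0.0149, 0.1872]
eef_rot: [179.8, 16.1, -105.4]
contact_force: [-0.1, -0.5, -6.9]
gripper_width: 0.0391
gripper_force: 40.0
time_s: 31.65
tcp_pos: [0.6349, -0.005, 0.1869]
eef_rot: [179.7, 48.1, -105.6]
contact_force: [0.2, 0.8, -6.8]
gripper_width: 0.0392
gripper_force: 40.0
{'time_s': 31.65, 'joints': [-13.592, 24.168, 0.43, -51.016, -73.234, 16.898], 'tcp_pos': [0.635, -0.005, 0.187], 'eef_rot': [179.741, 48.123, -105.6], 'contact_force': [0.196, 0.813, -6.754], 'gripper_width': 0.039, 'gripper_force': 39.988}
[6.49443674e-01 4.59663235e-04 8.65643447e-02]
rot units (tool) [-0.07 -8.22 -0.08]  shift after rot [ 2.91 -0.63  0.92] shift now [ 1.94 -0.64  2.35]
```

```bash
python3 -m pendant '[[[0,-0.08,0,0,-1,0,-1],[0,-0.08,0,0,-1,0,-1],[0,-0.08,0,0,-1,0,-1],[0,-0.08,0,0,-1,0,-1],[0,-0.08,0,0,-1,0,-1],[0,-0.08,0,0,-1,0,-1],[0,-0.08,0,0,-1,0,-1],[0,-0.08,0,0,-1,0,-1]]]'
python3 -m pendant '[[[0.5,0,0.3,0,-0.2,0,-1],[0.5,0,0.3,0,0,0,-1],[0.5,0,0.3,0,0,0,-1],[0.5,0,0,0,0,0,-1],[0.5,0,0,0,0,0,-1],[0.4,0,0,0,0,0,-1],[0,0,0,0,0,0,-1],[0,0,0,0,0,0,-1]]]'
python3 - <<'E'
from go import *
st(); T=tool(75,81); p=np.array([.652,.010,.085])-.01*T.apply([0,0,1]); togo(p,75,81)
cap('side');cap('top')
d=load('top');cv2.imwrite('pics/d1.png',np.vstack([cv2.resize(d['frame'][120:260,220:420],(500,350)),cv2.resize(load('side')['frame'][130:290,260:460],(312,250)).repeat(1,0) if 0 else cv2.resize(load('side')['frame'][140:260,250:450],(500,250))]))
E
```

```text
time_s: 32.45
tcp_pos: [0.6478, -0.0088, 0.1867]
eef_rot: [179.0, 80.1, -106.4]
contact_force: [0.2, 0.8, -6.2]
gripper_width: 0.0392
gripper_force: 40.0
time_s: 33.25
tcp_pos: [0.6507, -0.0004, 0.1287]
eef_rot: [-180.0, 80.8, -105.4]
contact_force: [-1.3, -0.4, -6.0]
gripper_width: 0.0389
gripper_force: 40.0
{'time_s': 33.25, 'joints': [-27.085, 44.368, 3.613, -75.408, -92.696, 42.05], 'tcp_pos': [0.651, -0.0, 0.129], 'eef_rot': [-179.959, 80.798, -105.358], 'contact_force': [-1.271, -0.414, -5.951], 'gripper_width': 0.039, 'gripper_force': 39.989}
rot units (tool) [-0.1  -0.05 -0.01]  shift after rot [2.08 0.07 0.36] shift now [2.07 0.07 0.36]
```

View pics/d1.png

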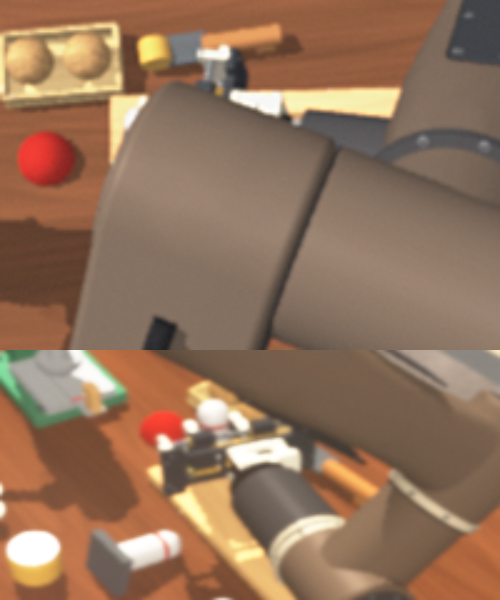

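The die hangs upright over the board: side view, its dome is at (212,413) with the board beneath. I'll lower it slowly to contact.

```bash
python3 -m pendant '[[[0.3,0,0.06,0,0,0,-1],[0.3,0,0.06,0,0,0,-1],[0.3,0,0.06,0,0,0,-1],[0.3,0,0.06,0,0,0,-1],[0.3,0,0.06,0,0,0,-1],[0.3,0,0.06,0,0,0,-1],[0.1,0,0,0,0,0,-1],[0,0,0,0,0,0,-1]]]'
python3 -m pendant '[[[0.05,0,0,0,0,0,-1],[0.05,0,0,0,0,0,-1],[0.05,0,0,0,0,0,-1],[0,0,0,0,0,0,-1],[0,0,0,0,0,0,-1],[0,0,0,0,0,0,-1],[0,0,0,0,0,0,-1],[0,0,0,0,0,0,-1]]]'; python3 -c "
from h import *
st()"
```

```text
time_s: 34.15
tcp_pos: [0.6507, 0.0007, 0.0894]
eef_rot: [179.7, 80.8, -105.7]
contact_force: [0.6, 0.2, -5.5]
gripper_width: 0.0394
gripper_force: 40.0
time_s: 34.95
tcp_pos: [0.6508, 0.0003, 0.0873]
eef_rot: [-179.9, 80.8, -105.3]
contact_force: [0.9, 0.1, -3.7]
gripper_width: 0.0393
gripper_force: 40.0
{'time_s': 34.95, 'joints': [-27.001, 48.109, 3.859, -75.342, -91.774, 45.435], 'tcp_pos': [0.651, 0.0, 0.087], 'eef_rot': [-179.869, 80.818, -105.257], 'contact_force': [0.874, 0.145, -3.699], 'gripper_width': 0.039, 'gripper_force': 39.983}
```

```bash
python3 -m pendant '[[[0.05,0,0,0,0,0,-1],[0,0,0,0,0,0,-1],[0,0,0,0,0,0,-1],[0,0,0,0,0,0,0.4],[0,0,0,0,0,0,0.4],[0,0,0,0,0,0,0.4],[0,0,0,0,0,0,0.4],[0,0,0,0,0,0,0.4]]]'
python3 -m pendant '[[[0,0,-0.3,0,0,0,0.4],[0,0,-0.5,0,0,0,0.4],[0,0,-0.8,0,0,0,0.4],[0,0,-1,0,0,0,0.4],[-0.6,0,-1,0,0,0,0.5],[-0.6,0,-1,0,0,0,0.5],[-0.6,0,-0.8,0,0,0,0.5],[-0.6,0,-0.3,0,0,0,0.5]]]'
python3 - <<'E'
from go import *
from fit import *
st()
for n in ['top','side']:
    d=cap(n);P=pts(d);Q=P[(d['depth']>0)&(np.linalg.norm(P[...,:2]-[.652,.01],axis=-1)<.05)&(P[...,2]>.1)&(P[...,2]<.15)]
    print(n,len(Q),Q.mean(0).round(4) if len(Q) else '',Q.max(0).round(4) if len(Q) else '')
g=grasp(.4347,-.0782,1.1); print(g); togo(g,1.1,-20)
E
```

```text
time_s: 35.75
tcp_pos: [0.6507, 0.0, 0.0859]
eef_rot: [179.9, 80.8, -105.5]
contact_force: [0.2, 0.5, 0.0]
gripper_width: 0.0612
gripper_force: 0.0
time_s: 36.55
tcp_pos: [0.6226, -0.1034, 0.1536]
eef_rot: [-179.3, 80.7, -104.8]
contact_force: [-0.3, -0.3, 0.3]
gripper_width: 0.0659
gripper_force: 0.0
{'time_s': 36.55, 'joints': [-34.696, 44.117, 7.982, -70.988, -99.619, 39.429], 'tcp_pos': [0.623, -0.103, 0.154], 'eef_rot': [-179.317, 80.742, -104.818], 'contact_force': [-0.303, -0.302, 0.306], 'gripper_width': 0.066, 'gripper_force': 0.0}
top 170 [0.6474 0.0087 0.1206] [0.6686 0.029  0.1334]
side 139 [0.6492 0.0019 0.1191] [0.6711 0.0265 0.1341]
[ 0.50193781 -0.07690897  0.03398193]
rot units (tool) [10.37 21.32 17.82]  shift after rot [3.62 1.38 7.73] shift now [5.98 6.22 0.57]
```

Die A stands: its top is at z ≈ 0.131 near (0.652, 0.01). Now die B.

```bash
python3 -m pendant '[[[0,0.3,0,0,1,0,0.5],[0,0.3,0,0,1,0,0.5],[0,0.3,0,0,1,0,0.5],[0,0.3,0,0,1,0,0.5],[0,0.3,0,0,1,0,0.5],[0,0.3,0,0,1,0,0.5],[0,0.3,0,0,1,0,0.5],[0,0.3,0,0,1,0,0.5]]]' >/dev/null
python3 -m pendant '[[[0,0.3,0,0,1,0,0.5],[0,0.3,0,0,1,0,0.5],[0,0.3,0,0,1,0,0.5],[0,0.3,0,0,1,0,0.5],[0,0.3,0,0,1,0,0.5],[0,0.3,0,0,1,0,0.5],[0,0.3,0,0,1,0,0.5],[0,0.3,0,0,1,0,0.5]]]' 
python3 -m pendant '[[[0,0,0,0,1,0,0.5],[0,0,0,0,1,0,0.5],[0,0,0,0,1,0,0.5],[0,0,0,0,1,0,0.5],[0,0,0,0,0.1,1,0.5],[0,0,0,0,0,1,0.5],[0,0,0,0,0,1,0.5],[0,0,0,0,0,1,0.5]]]' >/dev/null
python3 -m pendant '[[[0,0,0,0,0,1,0.5],[0,0,0,0,0,1,0.5],[0,0,0,0,0,1,0.5],[0,0,0,0,0,1,0.5],[0,0,0,0,0,1,0.5],[0,0,0,0,0,1,0.5],[0,0,0,0,0,1,0.5],[0,0,0,0,0,1,0.5]]]' 
python3 - <<'E'
from go import *
st(); g=grasp(.4347,-.0782,1.1); togo(g,1.1,0)
E
```

```text
time_s: 38.25
tcp_pos: [0.5299, -0.0744, 0.1517]
eef_rot: [-180.0, 16.7, -105.3]
contact_force: [-0.4, -0.2, -0.5]
gripper_width: 0.0657
gripper_force: 0.0
time_s: 39.85
tcp_pos: [0.5296, -0.0746, 0.1512]
eef_rot: [179.6, 0.2, -153.5]
contact_force: [-0.1, -0.2, 0.2]
gripper_width: 0.0658
gripper_force: 0.0
{'time_s': 39.85, 'joints': [12.708, 12.402, -24.405, -0.502, -53.053, -75.902], 'tcp_pos': [0.53, -0.075, 0.151], 'eef_rot': [179.644, 0.233, -153.496], 'contact_force': [-0.103, -0.202, 0.196], 'gripper_width': 0.066, 'gripper_force': 0.0}
rot units (tool) [0.1  0.04 6.35]  shift after rot [ 1.39 -0.09  5.86] shift now [1.31 0.48 5.86]
```

```bash
python3 -m pendant '[[[0,0,0,0,0,1,0.5],[0,0,0,0,0,1,0.5],[0,0,0,0,0,1,0.5],[0,0,0,0,0,1,0.5],[0,0,0,0,0,1,0.5],[0,0,0,0,0,1,0.5],[0,0,0,0,0,0.35,0.5],[0,0,0,0,1,0,0.5]]]' >/dev/null
python3 -m pendant '[[[-0.17,0,0,0,1,0,0.5],[-0.17,0,0,0,1,0,0.5],[-0.17,0,0,0,1,0,0.5],[-0.17,-0.09,0,0,1,0,0.5],[0,0,0.9,0,0,0,0.5],[0,0,0.9,0,0,0,0.5],[0,0,0.9,0,0,0,0.5],[0,0,0,0,0,0,0.5]]]' 
python3 - <<'E'
from go import *
st(); g=grasp(.4347,-.0782,1.1); togo(g,1.1,-20)
E
```

```text
time_s: 41.45
tcp_pos: [0.523, -0.0766, 0.0964]
eef_rot: [179.6, -20.2, -178.6]
contact_force: [0.3, -0.2, 0.8]
gripper_width: 0.0658
gripper_force: 0.0
{'time_s': 41.45, 'joints': [10.374, 26.882, -12.664, -3.74, -70.381, -97.167], 'tcp_pos': [0.523, -0.077, 0.096], 'eef_rot': [179.553, -20.18, -178.588], 'contact_force': [0.306, -0.237, 0.786], 'gripper_width': 0.066, 'gripper_force': 0.0}
rot units (tool) [ 0.08 -0.05  0.07]  shift after rot [-0.08  0.    3.29] shift now [-0.09 -0.02  3.29]
```

```bash
python3 -m pendant '[[[-0.09,0,0.8,0,0,0,0.5],[0,0,0.8,0,0,0,0.5],[0,0,0.8,0,0,0,0.5],[0,0,0.6,0,0,0,0.5],[0,0,0.29,0,0,0,0.5],[0,0,0,0,0,0,-1],[0,0,0,0,0,0,-1],[0,0,0,0,0,0,-1]]]' 40
python3 -m pendant '[[[0,0,0,0,0,0,-1],[0,0,0,0,0,0,-1],[0,0,0,0,0,0,-1],[0,0,0,0,0,0,-1],[0,0,0,0,0,0,-1],[0,0,0,0,0,0,-1],[0.34,0,-0.94,0,0,0,-1],[0.34,0,-0.94,0,0,0,-1]]]'
python3 -m pendant '[[[0.34,0,-0.94,0,0,0,-1],[0.34,0,-0.94,0,0,0,-1],[0.34,0,-0.94,0,0,0,-1],[0.34,0,-0.94,0,0,0,-1],[0.34,0,-0.94,0,-1,0,-1],[0.2,0,-0.94,0,-1,0,-1],[0,0,0,0,-1,0,-1],[0,0,0,0,-1,0,-1]]]'
python3 - <<'E'
from go import *
st(); togo([.63,-.1,.18],75,-4)
E
```

```text
time_s: 42.25
tcp_pos: [0.5053, -0.077, 0.0367]
eef_rot: [179.6, -19.8, -178.6]
contact_force: [0.8, -0.9, 0.2]
gripper_width: 0.0468
gripper_force: 0.0
time_s: 43.05
tcp_pos: [0.5035, -0.0773, 0.0751]
eef_rot: [179.6, -20.1, -178.7]
contact_force: [0.1, 0.1, -5.6]
gripper_width: 0.0393
gripper_force: 40.0
time_s: 43.85
tcp_pos: [0.5055, -0.078, 0.1948]
eef_rot: [179.6, -3.8, -178.8]
contact_force: [-1.3, -0.5, -5.8]
gripper_width: 0.0387
gripper_force: 40.0
{'time_s': 43.85, 'joints': [12.385, 9.909, -20.925, -1.297, -62.777, -100.557], 'tcp_pos': [0.505, -0.078, 0.195], 'eef_rot': [179.566, -3.76, -178.788], 'contact_force': [-1.344, -0.451, -5.836], 'gripper_width': 0.039, 'gripper_force': 39.986}
rot units (tool) [  1.34   0.12 -18.41]  shift after rot [-0.6 -6.3  0.7] shift now [-6.24 -1.23  0.32]
```

```bash
python3 -m pendant '[[[0,0,0,0,-1,0,-1],[0,0,0,0,0,-1,-1],[0,0,0,0,0,-1,-1],[0,0,0,0,0,-1,-1],[0,0,0,0,0,-1,-1],[0,0,0,0,0,-1,-1],[0,0,0,0,0,-1,-1],[0,0,0,0,0,-1,-1]]]' >/dev/null
python3 -m pendant '[[[0,0,0,0,0,-1,-1],[0,0,0,0,0,-1,-1],[0,0,0,0,0,-1,-1],[0,0,0,0,0,-1,-1],[0,0,0,0,0,-1,-1],[0,0,0,0,0,-1,-1],[0,0,0,0,0,-1,-1],[0,0,0,0,0,-1,-1]]]' >/dev/null
python3 -m pendant '[[[0,0,0,0,0,-1,-1],[0,0,0,0,0,-1,-1],[0,0,0,0,0,-1,-1],[0,0,0,0,0,-0.45,-1],[0,-0.31,0,0,-1,0,-1],[0,-0.31,0,0,-1,0,-1],[0,-0.31,0,0,-1,0,-1],[0,-0.31,0,0,-1,0,-1]]]'
python3 -m pendant '[[[0,-0.31,0,0,-1,0,-1],[0,-0.31,0,0,-1,0,-1],[0,-0.31,0,0,-1,0,-1],[0,-0.31,0,0,-1,0,-1],[0,-0.31,0,0,-1,0,-1],[0,-0.31,0,0,-1,0,-1],[0,-0.31,0,0,-1,0,-1],[0,-0.31,0,0,-1,0,-1]]]'
python3 -m pendant '[[[0,-0.31,0,0,-1,0,-1],[0,-0.31,0,0,-1,0,-1],[0,-0.31,0,0,-1,0,-1],[0,-0.31,0,0,-1,0,-1],[0,-0.31,0,0,-1,0,-1],[0,-0.31,0,0,-1,0,-1],[0,-0.31,0,0,-1,0,-1],[0,-0.31,0,0,-1,0,-1]]]'
cat >> go.py <<'E'
def slot(y,up=0,tau=81,h=75,x=.652):
    T=tool(h,tau); p=np.array([x,y,.085+up])-.01*T.apply([0,0,1]); st(); print(p.round(4)); togo(p,h,tau)
E
python3 -c "
from go import *
slot(-.077,.04)"
```

```text
time_s: 46.25
tcp_pos: [0.5291, -0.0841, 0.194]
eef_rot: [179.9, 16.6, -105.0]
contact_force: [-0.4, -0.5, -4.9]
gripper_width: 0.039
gripper_force: 40.0
time_s: 47.05
tcp_pos: [0.5773, -0.0977, 0.1939]
eef_rot: [179.8, 48.5, -105.2]
contact_force: [-0.3, 0.1, -5.3]
gripper_width: 0.0393
gripper_force: 40.0
time_s: 47.85
tcp_pos: [0.6255, -0.1107, 0.1934]
eef_rot: [179.1, 80.5, -105.9]
contact_force: [0.4, -0.1, -5.4]
gripper_width: 0.0394
gripper_force: 40.0
{'time_s': 47.85, 'joints': [-34.981, 41.326, 9.55, -71.088, -101.499, 35.224], 'tcp_pos': [0.625, -0.111, 0.193], 'eef_rot': [179.116, 80.5, -105.916], 'contact_force': [0.434, -0.086, -5.356], 'gripper_width': 0.039, 'gripper_force': 39.987}
[ 0.6494 -0.0865  0.1266]
rot units (tool) [-0.   -0.12 -0.04]  shift after rot [ 3.07 -0.84  1.98] shift now [ 3.05 -0.85  2.01]
```

```bash
python3 -m pendant '[[[0.4,-0.12,0.28,0,-0.12,0,-1],[0.4,-0.12,0.28,0,0,0,-1],[0.4,-0.12,0.28,0,0,0,-1],[0.4,-0.12,0.28,0,0,0,-1],[0.4,-0.12,0.28,0,0,0,-1],[0.4,-0.12,0.28,0,0,0,-1],[0.4,-0.12,0.28,0,0,0,-1],[0.3,0,0,0,0,0,-1]]]' >/dev/null
python3 -m pendant '[[[0.3,0,0.05,0,0,0,-1],[0.3,0,0.05,0,0,0,-1],[0.3,0,0.05,0,0,0,-1],[0.3,0,0.05,0,0,0,-1],[0.3,0,0.05,0,0,0,-1],[0.3,0,0.05,0,0,0,-1],[0,0,0,0,0,0,-1],[0,0,0,0,0,0,-1]]]' 
python3 -c "
from go import *
slot(-.077)"
```

```text
time_s: 49.45
tcp_pos: [0.6494, -0.0865, 0.091]
eef_rot: [179.8, 80.9, -105.2]
contact_force: [0.1, 0.4, -4.2]
gripper_width: 0.0389
gripper_force: 40.0
{'time_s': 49.45, 'joints': [-32.422, 50.098, 10.139, -71.705, -97.189, 42.49], 'tcp_pos': [0.649, -0.086, 0.091], 'eef_rot': [179.823, 80.888, -105.16], 'contact_force': [0.071, 0.395, -4.213], 'gripper_width': 0.039, 'gripper_force': 39.985}
[ 0.6494 -0.0865  0.0866]
rot units (tool) [ 0.   -0.03 -0.01]  shift after rot [ 0.22 -0.    0.03] shift now [ 0.22 -0.    0.03]
```

Lower to contact, release and retract, then untilt as for the first die.

```bash
python3 -m pendant '[[[0.05,0,0,0,0,0,-1],[0.05,0,0,0,0,0,-1],[0.05,0,0,0,0,0,-1],[0.05,0,0,0,0,0,-1],[0.05,0,0,0,0,0,-1],[0,0,0,0,0,0,-1],[0,0,0,0,0,0,-1],[0,0,0,0,0,0,-1]]]'
python3 -m pendant '[[[0,0,0,0,0,0,0.4],[0,0,0,0,0,0,0.4],[0,0,0,0,0,0,0.4],[0,0,0,0,0,0,0.4],[0,0,0,0,0,0,0.4],[0,0,-0.3,0,0,0,0.4],[0,0,-0.6,0,0,0,0.4],[0,0,-1,0,0,0,0.4]]]'
python3 -m pendant '[[[0,0,-1,0,0,0,0.5],[-0.7,0,-0.8,0,0,0,0.5],[-0.7,0,-0.6,0,0,0,0.5],[-0.7,0,-0.3,0,0,0,0.5],[-0.6,0,0,0,0,0,0.5],[-0.6,0.3,0,0,1,0,0.5],[0,0.3,0,0,1,0,0.5],[0,0.3,0,0,1,0,0.5]]]'
python3 - <<'E'
from go import *
from fit import *
st()
for y in (.01,-.077):
  for n in ['top','side']:
    d=cap(n);P=pts(d);Q=P[(d['depth']>0)&(np.linalg.norm(P[...,:2]-[.652,y],axis=-1)<.04)&(P[...,2]>.1)&(P[...,2]<.15)]
    print(y,n,len(Q),Q.mean(0).round(4) if len(Q) else '',Q.max(0).round(4) if len(Q) else '')
togo(grasp(.4215,-.2205,2.7),2.7,0)
E
```

```text
time_s: 50.25
tcp_pos: [0.6491, -0.087, 0.089]
eef_rot: [-179.0, 81.1, -103.9]
contact_force: [-3.8, -2.0, 8.8]
gripper_width: 0.0388
gripper_force: 40.0
time_s: 51.05
tcp_pos: [0.6392, -0.1239, 0.0923]
eef_rot: [179.8, 80.9, -105.2]
contact_force: [0.3, -0.2, 0.7]
gripper_width: 0.0608
gripper_force: 0.0
time_s: 51.85
tcp_pos: [0.6111, -0.1596, 0.1674]
eef_rot: [-179.8, 68.7, -104.8]
contact_force: [0.3, 0.9, 0.9]
gripper_width: 0.0656
gripper_force: 0.0
{'time_s': 51.85, 'joints': [-35.079, 39.019, 10.533, -61.683, -96.195, 33.953], 'tcp_pos': [0.611, -0.16, 0.167], 'eef_rot': [-179.761, 68.714, -104.751], 'contact_force': [0.349, 0.895, 0.874], 'gripper_width': 0.066, 'gripper_force': 0.0}
0.01 top 164 [0.6478 0.0088 0.1208] [0.6695 0.0297 0.1328]
0.01 side 141 [0.6491 0.0019 0.1191] [0.6704 0.0237 0.1341]
-0.077 top 168 [ 0.6471 -0.0749  0.1206] [ 0.6705 -0.0557  0.1327]
-0.077 side 148 [ 0.6481 -0.0816  0.1197] [ 0.6699 -0.0594  0.1359]
rot units (tool) [10.8  14.79 15.75]  shift after rot [ 6.26 -2.62  6.67] shift now [ 7.8   5.18 -1.71]
```

```bash
python3 -m pendant '[[[0,0.36,0,0,1,0,0.5],[0,0.36,0,0,1,0,0.5],[0,0.36,0,0,1,0,0.5],[0,0.36,0,0,1,0,0.5],[0,0.36,0,0,1,0,0.5],[0,0.36,0,0,1,0,0.5],[0,0.36,0,0,1,0,0.5],[0,0.36,0,0,1,0,0.5]]]' >/dev/null
python3 -m pendant '[[[0,0.36,0,0,1,0,0.5],[0,0.36,0,0,1,0,0.5],[0,0.36,0,0,1,0,0.5],[0,0.36,0,0,1,0,0.5],[0,0.36,0,0,1,0,0.5],[0,0.36,0,0,1,0,0.5],[0,0.36,0,0,1,0,0.5],[0,0.36,0,0,1,0,0.5]]]' >/dev/null
python3 -m pendant '[[[0.9,0,0,0,1,0,0.5],[0.9,0,0,0,0.2,0,0.5],[0.9,0,0,0,0,1,0.5],[0.9,0,0,0,0,1,0.5],[0.6,0,0,0,0,1,0.5],[0,0,0,0,0,1,0.5],[0,0,0,0,0,1,0.5],[0,0,0,0,0,1,0.5]]]' 
python3 -m pendant '[[[0,0,0,0,0,1,0.5],[0,0,0,0,0,1,0.5],[0,0,0,0,0,1,0.5],[0,0,0,0,0,1,0.5],[0,0,0,0,0,1,0.5],[0,0,0,0,0,1,0.5],[0,0,0,0,0,1,0.5],[0,0,0,0,0,1,0.5]]]' 
python3 -c "
from go import *
st(); togo(grasp(.4215,-.2205,2.7),2.7,0)"
```

```text
time_s: 54.45
tcp_pos: [0.4743, -0.2113, 0.163]
eef_rot: [179.8, 0.1, -129.3]
contact_force: [0.3, -0.2, -0.5]
gripper_width: 0.0658
gripper_force: 0.0
time_s: 55.25
tcp_pos: [0.4744, -0.2112, 0.163]
eef_rot: [179.8, -0.1, -161.3]
contact_force: [-0.7, -0.0, 0.3]
gripper_width: 0.066
gripper_force: 0.0
{'time_s': 55.25, 'joints': [-2.469, 10.358, -25.397, -0.252, -54.383, -68.654], 'tcp_pos': [0.474, -0.211, 0.163], 'eef_rot': [179.76, -0.054, -161.27], 'contact_force': [-0.721, -0.047, 0.312], 'gripper_width': 0.066, 'gripper_force': 0.0}
rot units (tool) [ 0.06 -0.02  4.01]  shift after rot [-0.7  -0.34  6.45] shift now [-0.58 -0.55  6.45]
```

```bash
python3 -m pendant '[[[0,0,0,0,0,1,0.5],[0,0,0,0,0,1,0.5],[0,0,0,0,0,1,0.5],[0,0,0,0,0,1,0.5],[-0.5,-0.17,0,0,1,0,0.5],[-0.5,-0.17,0,0,1,0,0.5],[-0.5,0,0,0,1,0,0.5],[-0.5,0,0,0,1,0,0.5]]]' >/dev/null
python3 -m pendant '[[[-0.5,0,0,0,1,0,0.5],[-0.4,0,0.5,0,0,0,0.5],[0,0,0.9,0,0,0,0.5],[0,0,0.9,0,0,0,0.5],[0,0,0,0,0,0,0.5],[0,0,0,0,0,0,0.5],[0,0,0,0,0,0,0.5],[0,0,0,0,0,0,0.5]]]' 
python3 - <<'E'
from go import *
from fit import *
st(); togo(grasp(.4215,-.2205,2.7),2.7,-20)
d=cap('side');P=pts(d);Q=P[(d['depth']>0)&(P[...,0]>.41)&(P[...,0]<.54)&(np.abs(P[...,1]+.217)<.05)&(P[...,2]>.012)&(P[...,2]<.075)]
print(len(Q),fit_lying(Q,[.4215,-.2205,.05]))
E
```

```text
time_s: 56.85
tcp_pos: [0.5173, -0.2154, 0.112]
eef_rot: [179.9, -19.9, -177.0]
contact_force: [-0.2, -0.2, 0.2]
gripper_width: 0.0658
gripper_force: 0.0
{'time_s': 56.85, 'joints': [-1.588, 27.558, -11.066, 1.565, -71.215, -86.16], 'tcp_pos': [0.517, -0.215, 0.112], 'eef_rot': [179.912, -19.886, -176.97], 'contact_force': [-0.155, -0.156, 0.227], 'gripper_width': 0.066, 'gripper_force': 0.0}
rot units (tool) [-0.01  0.03  0.08]  shift after rot [ 0.01 -0.03  4.16] shift now [ 0.02 -0.03  4.16]
735 (array([ 0.42424348, -0.22065935,  0.0421749 ]), np.float64(0.0017932483157681576))
```

```bash
python3 -m pendant '[[[0,0,0.9,0,0,0,0.5],[0,0,0.9,0,0,0,0.5],[0,0,0.9,0,0,0,0.5],[0,0,0.8,0,0,0,0.5],[0,0,0.45,0,0,0,0.5],[0,0,0.2,0,0,0,0.5],[0,0,0,0,0,0,-1],[0,0,0,0,0,0,-1]]]' 40
python3 -m pendant '[[[0,0,0,0,0,0,-1],[0,0,0,0,0,0,-1],[0,0,0,0,0,0,-1],[0,0,0,0,0,0,-1],[0,0,0,0,0,0,-1],[0,0,0,0,0,0,-1],[0,0,0,0,0,0,-1],[0.34,0,-0.94,0,0,0,-1]]]'
python3 -m pendant '[[[0.34,0,-0.94,0,0,0,-1],[0.34,0,-0.94,0,0,0,-1],[0.34,0,-0.94,0,0,0,-1],[0.34,0,-0.94,0,0,0,-1],[0.34,0,-0.94,0,-1,0,-1],[0.2,0,-0.94,0,-1,0,-1],[0,0,-0.94,0,-1,0,-1],[0,0,0,0,-1,0,-1]]]'
python3 -c "
from go import *
st(); togo([.63,-.2,.18],75,-4)"
```

```text
time_s: 57.7
tcp_pos: [0.489, -0.2166, 0.0338]
eef_rot: [179.9, -19.9, -177.0]
contact_force: [0.5, -0.5, 0.1]
gripper_width: 0.0549
gripper_force: 0.0
time_s: 58.5
tcp_pos: [0.4864, -0.216, 0.0508]
eef_rot: [179.8, -20.2, -177.0]
contact_force: [-0.2, 0.4, -4.9]
gripper_width: 0.0388
gripper_force: 40.0
time_s: 59.3
tcp_pos: [0.4948, -0.2165, 0.1923]
eef_rot: [179.9, -3.7, -177.0]
contact_force: [0.6, -0.4, -4.7]
gripper_width: 0.0392
gripper_force: 40.0
{'time_s': 59.3, 'joints': [-2.624, 12.427, -18.702, 0.329, -62.525, -84.533], 'tcp_pos': [0.495, -0.216, 0.192], 'eef_rot': [179.932, -3.664, -176.994], 'contact_force': [0.582, -0.388, -4.668], 'gripper_width': 0.039, 'gripper_force': 39.998}
rot units (tool) [  1.22   0.08 -17.96]  shift after rot [-2.58 -6.32  0.43] shift now [-6.82  0.47  0.18]
```

```bash
python3 -m pendant '[[[0,0,0,0,-1,0,-1],[0,0,0,0,0,-1,-1],[0,0,0,0,0,-1,-1],[0,0,0,0,0,-1,-1],[0,0,0,0,0,-1,-1],[0,0,0,0,0,-1,-1],[0,0,0,0,0,-1,-1],[0,0,0,0,0,-1,-1]]]' >/dev/null
python3 -m pendant '[[[0,0,0,0,0,-1,-1],[0,0,0,0,0,-1,-1],[0,0,0,0,0,-1,-1],[0,0,0,0,0,-1,-1],[0,0,0,0,0,-1,-1],[0,0,0,0,0,-1,-1],[0,0,0,0,0,-1,-1],[0,0,0,0,0,-1,-1]]]' >/dev/null
python3 -m pendant '[[[0,0,0,0,0,-1,-1],[0,0,0,0,0,-1,-1],[-0.7,0,0,0,0,-1,-1],[-0.7,0,0,0,0,0,-1],[0,-0.35,0,0,-1,0,-1],[0,-0.35,0,0,-1,0,-1],[0,-0.35,0,0,-1,0,-1],[0,-0.35,0,0,-1,0,-1]]]'
python3 -m pendant '[[[0,-0.35,0,0,-1,0,-1],[0,-0.35,0,0,-1,0,-1],[0,-0.35,0,0,-1,0,-1],[0,-0.35,0,0,-1,0,-1],[0,-0.35,0,0,-1,0,-1],[0,-0.35,0,0,-1,0,-1],[0,-0.35,0,0,-1,0,-1],[0,-0.35,0,0,-1,0,-1]]]'
python3 -m pendant '[[[0,-0.35,0,0,-1,0,-1],[0,-0.35,0,0,-1,0,-1],[0,-0.35,0,0,-1,0,-1],[0,-0.35,0,0,-1,0,-1],[0,-0.35,0,0,-1,0,-1],[0,-0.35,0,0,-1,0,-1],[0,-0.35,0,0,-1,0,-1],[0,-0.35,0,0,-1,0,-1]]]'
python3 -c "
from go import *
slot(-.164,.04)"
```

```text
time_s: 61.7
tcp_pos: [0.529, -0.1959, 0.1901]
eef_rot: [179.9, 16.3, -105.1]
contact_force: [-0.4, -0.2, -5.6]
gripper_width: 0.0389
gripper_force: 40.0
time_s: 62.5
tcp_pos: [0.5831, -0.2113, 0.1898]
eef_rot: [179.7, 48.2, -105.3]
contact_force: [-0.1, 0.7, -4.9]
gripper_width: 0.0396
gripper_force: 40.0
time_s: 63.3
tcp_pos: [0.6373, -0.2259, 0.1892]
eef_rot: [178.3, 80.2, -106.7]
contact_force: [0.2, 0.7, -5.9]
gripper_width: 0.0392
gripper_force: 40.0
{'time_s': 63.3, 'joints': [-40.941, 46.97, 21.804, -69.109, -108.547, 30.592], 'tcp_pos': [0.637, -0.226, 0.189], 'eef_rot': [178.3, 80.166, -106.684], 'contact_force': [0.241, 0.664, -5.919], 'gripper_width': 0.039, 'gripper_force': 39.999}
[ 0.6494 -0.1735  0.1266]
rot units (tool) [ 0.01 -0.21 -0.07]  shift after rot [2.67 0.09 3.14] shift now [2.63 0.08 3.18]
```

```bash
python3 -m pendant '[[[0.35,0,0.45,0,-0.2,-0.07,-1],[0.35,0,0.45,0,0,0,-1],[0.35,0,0.45,0,0,0,-1],[0.35,0,0.45,0,0,0,-1],[0.35,0.09,0.45,0,0,0,-1],[0.35,0,0.45,0,0,0,-1],[0.35,0,0.45,0,0,0,-1],[0.3,0,0,0,0,0,-1]]]' >/dev/null
python3 -m pendant '[[[0.3,0,0.05,0,0,0,-1],[0.3,0,0.05,0,0,0,-1],[0.3,0,0.05,0,0,0,-1],[0.3,0,0.05,0,0,0,-1],[0.3,0,0.05,0,0,0,-1],[0.2,0,0.05,0,0,0,-1],[0,0,0,0,0,0,-1],[0,0,0,0,0,0,-1]]]' 
python3 -c "
from go import *
slot(-.164)"
```

```text
time_s: 64.9
tcp_pos: [0.6498, -0.1735, 0.0918]
eef_rot: [-178.3, 80.9, -103.3]
contact_force: [0.1, -0.3, -4.5]
gripper_width: 0.039
gripper_force: 40.0
{'time_s': 64.9, 'joints': [-37.408, 52.895, 17.75, -69.218, -102.52, 39.527], 'tcp_pos': [0.65, -0.174, 0.092], 'eef_rot': [-178.334, 80.88, -103.297], 'contact_force': [0.115, -0.344, -4.521], 'gripper_width': 0.039, 'gripper_force': 39.999}
[ 0.6494 -0.1735  0.0866]
rot units (tool) [ 0.   -0.03  0.07]  shift after rot [0.26 0.02 0.04] shift now [0.26 0.02 0.04]
```

```bash
python3 -m pendant '[[[0.06,0,0,0,0,0.07,-1],[0.06,0,0,0,0,0,-1],[0.05,0,0,0,0,0,-1],[0.05,0,0,0,0,0,-1],[0,0,0,0,0,0,-1],[0,0,0,0,0,0,-1],[0,0,0,0,0,0,-1],[0,0,0,0,0,0,-1]]]'
```

```text
time_s: 65.7
tcp_pos: [0.6496, -0.1742, 0.0875]
eef_rot: [180.0, 80.9, -105.0]
contact_force: [-0.2, -0.3, -4.2]
gripper_width: 0.0391
gripper_force: 40.0
```

```bash
python3 -m pendant '[[[0.05,0,0,0,0,0,-1],[0.05,0,0,0,0,0,-1],[0.03,0,0,0,0,0,-1],[0,0,0,0,0,0,-1],[0,0,0,0,0,0,-1],[0,0,0,0,0,0,-1],[0,0,0,0,0,0,-1],[0,0,0,0,0,0,-1]]]'
```

```text
time_s: 66.5
tcp_pos: [0.6497, -0.1744, 0.087]
eef_rot: [-179.2, 81.0, -104.2]
contact_force: [-0.9, -1.1, 5.8]
gripper_width: 0.0387
gripper_force: 40.0
```

Contact (force went from −4 to +6 N). I'll release and retract to die D.

```bash
python3 -m pendant '[[[0,0,0,0,0,0,0.4],[0,0,0,0,0,0,0.4],[0,0,0,0,0,0,0.4],[0,0,0,0,0,0,0.4],[0,0,0,0,0,0,0.4],[0,0,-0.3,0,0,0,0.4],[0,0,-0.6,0,0,0,0.4],[0,0,-1,0,0,0,0.4]]]' >/dev/null
python3 -m pendant '[[[0,0,-1,0,0,0,0.5],[-0.7,0,-0.8,0,0,0,0.5],[-0.7,0,-0.6,0,0,0,0.5],[-0.7,0,-0.3,0,0,0,0.5],[-0.7,0,0,0,0,0,0.5],[-0.6,0.3,0,0,1,0,0.5],[0,0.3,0,0,1,0,0.5],[0,0.3,0,0,1,0,0.5]]]'
python3 - <<'E'
from go import *
from fit import *
st()
d=cap('top');e=cap('side');P=pts(d);ok=d['depth']>0;S=pts(e)
for y in (.01,-.077,-.164):
  for n,X in (('top',P),('side',S)):
    Q=X[(np.linalg.norm(X[...,:2]-[.652,y],axis=-1)<.04)&(X[...,2]>.1)&(X[...,2]<.15)]
    print(y,n,len(Q),Q.mean(0).round(4) if len(Q) else '',Q.max(0).round(4) if len(Q) else '')
for X in (P,S):
    Q=X[(np.abs(X[...,0]-.475)<.07)&(np.abs(X[...,1]+.38)<.06)&(X[...,2]>.012)&(X[...,2]<.076)]
    if len(Q)>100:
        v,er=fit_lying(Q,[.422,-.363,-.28]); print('D',len(Q),v[:2].round(4),np.degrees(v[2]),er)
togo(grasp(.4219,-.3628,-16.0),-16,0)
E
```

```text
time_s: 68.1
tcp_pos: [0.6116, -0.2466, 0.1684]
eef_rot: [-179.7, 68.7, -104.7]
contact_force: [0.3, -0.3, 0.7]
gripper_width: 0.0657
gripper_force: 0.0
{'time_s': 68.1, 'joints': [-39.989, 43.12, 19.086, -59.772, -102.209, 32.227], 'tcp_pos': [0.612, -0.247, 0.168], 'eef_rot': [-179.712, 68.699, -104.694], 'contact_force': [0.296, -0.305, 0.718], 'gripper_width': 0.066, 'gripper_force': 0.0}
0.01 top 170 [0.6473 0.0089 0.1204] [0.6679 0.0298 0.1322]
0.01 side 139 [0.6494 0.002  0.1193] [0.6715 0.025  0.1351]
-0.077 top 168 [ 0.6471 -0.0749  0.1206] [ 0.6699 -0.0556  0.1303]
-0.077 side 152 [ 0.6481 -0.082   0.1194] [ 0.6706 -0.0588  0.1331]
-0.164 top 165 [ 0.6468 -0.1639  0.1208] [ 0.6679 -0.1452  0.1325]
-0.164 side 166 [ 0.6474 -0.1723  0.1197] [ 0.6727 -0.1498  0.1349]
D 890 [ 0.4248 -0.3629] -16.251736351649477 0.0017877204532948212
rot units (tool) [13.45 13.29 19.81]  shift after rot [ 4.18 -8.24  6.85] shift now [ 9.32  4.38 -5.12]
```

```bash
python3 -m pendant '[[[0,0.25,0,0,1,0,0.5],[0,0.25,0,0,1,0,0.5],[0,0.25,0,0,1,0,0.5],[0,0.25,0,0,1,0,0.5],[0,0.25,0,0,1,0,0.5],[0,0.25,0,0,1,0,0.5],[0,0.25,0,0,1,0,0.5],[0,0.25,0,0,1,0,0.5]]]' >/dev/null
python3 -m pendant '[[[0,0.25,0,0,1,0,0.5],[0,0.25,0,0,1,0,0.5],[0,0.25,0,0,1,0,0.5],[0,0.25,0,0,1,0,0.5],[0,0.25,0,0,1,0,0.5],[0,0.25,0,0,1,0,0.5],[0,0.25,0,0,1,0,0.5],[0,0.25,0,0,1,0,0.5]]]' >/dev/null
python3 -m pendant '[[[1,0,0,0,1,0,0.5],[1,0,0,0,0.2,0,0.5],[1,0,0,0,0,0,0.5],[1,0,0,0,0,0,0.5],[1,0,0,0,0,0,0.5],[1,0,0,0,0,0,0.5],[1,0,0,0,0,0,0.5],[1,0,0,0,0,0,0.5]]]' 
python3 -m pendant '[[[0,0,0,0,0,1,0.5],[0,0,0,0,0,1,0.5],[0,0,0,0,0,1,0.5],[0,0,0,0,0,1,0.5],[0,0,0,0,0,1,0.5],[0,0,0,0,0,1,0.5],[0,0,0,0,0,1,0.5],[0,0,0,0,0,1,0.5]]]' >/dev/null
python3 -m pendant '[[[0,0,0,0,0,1,0.5],[0,0,0,0,0,1,0.5],[0,0,0,0,0,1,0.5],[0,0,0,0,0,1,0.5],[0,0,0,0,0,1,0.5],[0,0,0,0,0,1,0.5],[0,0,0,0,0,1,0.5],[0,0,0,0,0,1,0.5]]]' 
python3 -c "
from go import *
st(); togo(grasp(.4219,-.3628,-16.0),-16,0)"
```

```text
time_s: 70.6
tcp_pos: [0.4917, -0.382, 0.1638]
eef_rot: [179.9, 0.2, -105.1]
contact_force: [0.9, 0.1, 0.6]
gripper_width: 0.0653
gripper_force: 0.0
time_s: 72.2
tcp_pos: [0.492, -0.3812, 0.1638]
eef_rot: [179.8, 0.0, -169.3]
contact_force: [0.2, 0.3, 0.7]
gripper_width: 0.0656
gripper_force: 0.0
{'time_s': 72.2, 'joints': [-19.958, 19.457, -12.513, -0.263, -58.137, -59.168], 'tcp_pos': [0.492, -0.381, 0.164], 'eef_rot': [179.753, 0.022, -169.265], 'contact_force': [0.248, 0.336, 0.674], 'gripper_width': 0.066, 'gripper_force': 0.0}
rot units (tool) [ 0.06 -0.01  6.68]  shift after rot [ 0.26 -0.08  6.49] shift now [0.27 0.02 6.49]
```

```bash
python3 -m pendant '[[[0,0,0,0,0,1,0.5],[0,0,0,0,0,1,0.5],[0,0,0,0,0,1,0.5],[0,0,0,0,0,1,0.5],[0,0,0,0,0,1,0.5],[0,0,0,0,0,1,0.5],[0,0,0,0,0,0.68,0.5],[-0.4,0,0,0,1,0,0.5]]]' >/dev/null
python3 -m pendant '[[[-0.4,0,0,0,1,0,0.5],[-0.4,0,0,0,1,0,0.5],[-0.4,0,0,0,1,0,0.5],[-0.4,0,0,0,1,0,0.5],[0,0,0.9,0,0,0,0.5],[0,0,0.9,0,0,0,0.5],[0,0,0,0,0,0,0.5],[0,0,0,0,0,0,0.5]]]' 
python3 -c "
from go import *
st(); togo(grasp(.4219,-.3628,-16.0),-16,-20)"
```

```text
time_s: 73.8
tcp_pos: [0.5184, -0.3888, 0.125]
eef_rot: [179.8, -20.1, 164.3]
contact_force: [-0.6, -0.3, 0.1]
gripper_width: 0.0656
gripper_force: 0.0
{'time_s': 73.8, 'joints': [-19.08, 34.407, 3.418, 1.01, -79.073, -87.032], 'tcp_pos': [0.518, -0.389, 0.125], 'eef_rot': [179.837, -20.084, 164.284], 'contact_force': [-0.64, -0.33, 0.118], 'gripper_width': 0.066, 'gripper_force': 0.0}
rot units (tool) [ 0.02 -0.02  0.07]  shift after rot [-0.02 -0.08  4.83] shift now [-0.03 -0.09  4.83]
```

```bash
python3 -m pendant '[[[0,-0.08,0.9,0,0,0.07,0.5],[0,0,0.9,0,0,0,0.5],[0,0,0.9,0,0,0,0.5],[0,0,0.9,0,0,0,0.5],[0,0,0.8,0,0,0,0.5],[0,0,0.43,0,0,0,0.5],[0,0,0,0,0,0,-1],[0,0,0,0,0,0,-1]]]' 40
python3 -m pendant '[[[0,0,0,0,0,0,-1],[0,0,0,0,0,0,-1],[0,0,0,0,0,0,-1],[0,0,0,0,0,0,-1],[0,0,0,0,0,0,-1],[0,0,0,0,0,0,-1],[0,0,0,0,0,0,-1],[0.34,0,-0.94,0,0,0,-1]]]'
python3 -m pendant '[[[0.34,0,-0.94,0,0,0,-1],[0.34,0,-0.94,0,0,0,-1],[0.34,0,-0.94,0,0,0,-1],[0.34,0,-0.94,0,0,0,-1],[0.34,0,-0.94,0,-1,0,-1],[0.2,0,-0.94,0,-1,0,-1],[0,0,-0.94,0,-1,0,-1],[0,0,0,0,-1,0,-1]]]'
python3 -c "
from go import *
st(); togo([.63,-.29,.18],75,-4)"
```

```text
time_s: 74.6
tcp_pos: [0.4874, -0.3813, 0.0353]
eef_rot: [-180.0, -19.9, 164.0]
contact_force: [-0.2, -0.8, -0.2]
gripper_width: 0.055
gripper_force: 0.0
time_s: 75.4
tcp_pos: [0.485, -0.3795, 0.0515]
eef_rot: [179.9, -20.3, 164.0]
contact_force: [-0.1, 0.4, -6.3]
gripper_width: 0.0394
gripper_force: 40.0
time_s: 76.2
tcp_pos: [0.4931, -0.3827, 0.1937]
eef_rot: [-180.0, -3.7, 164.0]
contact_force: [0.1, -0.2, -6.4]
gripper_width: 0.0388
gripper_force: 40.0
{'time_s': 76.2, 'joints': [-19.755, 19.975, -7.81, 0.298, -65.878, -86.348], 'tcp_pos': [0.493, -0.383, 0.194], 'eef_rot': [-179.97, -3.672, 164.027], 'contact_force': [0.119, -0.205, -6.437], 'gripper_width': 0.039, 'gripper_force': 39.999}
rot units (tool) [  1.52   0.06 -22.69]  shift after rot [-6.28 -5.41  0.25] shift now [-5.34  6.34  0.34]
```

```bash
python3 -m pendant '[[[0,0,0,0,-1,0,-1],[0,0,0,0,0,-1,-1],[0,0,0,0,0,-1,-1],[0,0,0,0,0,-1,-1],[0,0,0,0,0,-1,-1],[0,0,0,0,0,-1,-1],[0,0,0,0,0,-1,-1],[0,0,0,0,0,-1,-1]]]' >/dev/null
python3 -m pendant '[[[0,0,0,0,0,-1,-1],[0,0,0,0,0,-1,-1],[0,0,0,0,0,-1,-1],[0,0,0,0,0,-1,-1],[0,0,0,0,0,-1,-1],[0,0,0,0,0,-1,-1],[0,0,0,0,0,-1,-1],[0,0,0,0,0,-1,-1]]]' >/dev/null
python3 -m pendant '[[[0,0,0,0,0,-1,-1],[0,0,0,0,0,-1,-1],[0,0,0,0,0,-1,-1],[-0.9,0,0,0,0,-1,-1],[-0.9,0,0,0,0,-1,-1],[-0.9,0,0,0,0,-1,-1],[-0.9,0,0,0,0,-1,-1],[-0.9,0,0,0,0,-0.75,-1]]]'
python3 -m pendant '[[[-0.9,0,0,0,0,0,-1],[-0.7,0,0,0,0,0,-1],[0,-0.32,0,0,-1,0,-1],[0,-0.32,0,0,-1,0,-1],[0,-0.32,0,0,-1,0,-1],[0,-0.32,0,0,-1,0,-1],[0,-0.32,0,0,-1,0,-1],[0,-0.32,0,0,-1,0,-1]]]'
python3 -m pendant '[[[0,-0.32,0,0,-1,0,-1],[0,-0.32,0,0,-1,0,-1],[0,-0.32,0,0,-1,0,-1],[0,-0.32,0,0,-1,0,-1],[0,-0.32,0,0,-1,0,-1],[0,-0.32,0,0,-1,0,-1],[0,-0.32,0,0,-1,0,-1],[0,-0.32,0,0,-1,0,-1]]]'
python3 -c "
from go import *
slot(-.251,.04)"
```

```text
time_s: 78.6
tcp_pos: [0.5303, -0.3005, 0.1901]
eef_rot: [179.8, 0.0, -104.9]
contact_force: [0.6, -0.5, -5.7]
gripper_width: 0.0392
gripper_force: 40.0
time_s: 79.4
tcp_pos: [0.5764, -0.2806, 0.1911]
eef_rot: [179.9, 24.2, -105.0]
contact_force: [0.5, 0.7, -5.9]
gripper_width: 0.039
gripper_force: 40.0
time_s: 80.2
tcp_pos: [0.6259, -0.2945, 0.1906]
eef_rot: [179.8, 56.1, -105.2]
contact_force: [0.1, 0.3, -5.1]
gripper_width: 0.0387
gripper_force: 40.0
{'time_s': 80.2, 'joints': [-37.802, 39.875, 23.761, -50.732, -98.924, 26.219], 'tcp_pos': [0.626, -0.294, 0.191], 'eef_rot': [179.796, 56.106, -105.18], 'contact_force': [0.066, 0.301, -5.078], 'gripper_width': 0.039, 'gripper_force': 39.999}
[ 0.6494 -0.2605  0.1266]
rot units (tool) [ 0.01 -6.22 -0.03]  shift after rot [ 2.86 -0.7   2.42] shift now [ 1.57 -0.71  3.4 ]
```

```bash
python3 -m pendant '[[[0,-0.11,0,0,-1,0,-1],[0,-0.11,0,0,-1,0,-1],[0,-0.11,0,0,-1,0,-1],[0,-0.11,0,0,-1,0,-1],[0,-0.11,0,0,-1,0,-1],[0,-0.11,0,0,-1,0,-1],[0.3,0,0.4,0,-0.22,0,-1],[0.36,0,0.4,0,0,0,-1]]]'
python3 -m pendant '[[[0.36,0,0.4,0,0,0,-1],[0.36,0,0.4,0,0,0,-1],[0.36,0,0.4,0,0,0,-1],[0.36,0,0.4,0,0,0,-1],[0.36,0,0,0,0,0,-1],[0.36,0,0,0,0,0,-1],[0,0,0,0,0,0,-1],[0,0,0,0,0,0,-1]]]' 
python3 -c "
from go import *
slot(-.251)"
```

```text
time_s: 81.0
tcp_pos: [0.6419, -0.2843, 0.1735]
eef_rot: [178.9, 80.8, -106.1]
contact_force: [-0.4, -0.1, -5.4]
gripper_width: 0.0392
gripper_force: 40.0
time_s: 81.8
tcp_pos: [0.6485, -0.2609, 0.1281]
eef_rot: [179.8, 80.9, -105.2]
contact_force: [-0.3, -0.2, -5.2]
gripper_width: 0.0392
gripper_force: 40.0
{'time_s': 81.8, 'joints': [-42.189, 53.729, 26.611, -68.443, -109.22, 32.996], 'tcp_pos': [0.649, -0.261, 0.128], 'eef_rot': [179.829, 80.865, -105.171], 'contact_force': [-0.251, -0.183, -5.204], 'gripper_width': 0.039, 'gripper_force': 40.0}
[ 0.6494 -0.2605  0.0866]
rot units (tool) [ 0.   -0.03 -0.01]  shift after rot [ 2.05 -0.04  0.35] shift now [ 2.05 -0.04  0.36]
```

```bash
python3 -m pendant '[[[0.35,0,0.06,0,0,0,-1],[0.35,0,0.06,0,0,0,-1],[0.35,0,0.06,0,0,0,-1],[0.35,0,0.06,0,0,0,-1],[0.3,0,0.06,0,0,0,-1],[0.15,0,0.03,0,0,0,-1],[0,0,0,0,0,0,-1],[0,0,0,0,0,0,-1]]]'
python3 -m pendant '[[[0.05,0,0,0,0,0,-1],[0.05,0,0,0,0,0,-1],[0.05,0,0,0,0,0,-1],[0.05,0,0,0,0,0,-1],[0,0,0,0,0,0,-1],[0,0,0,0,0,0,-1],[0,0,0,0,0,0,-1],[0,0,0,0,0,0,-1]]]'
```

```text
time_s: 82.6
tcp_pos: [0.6489, -0.2598, 0.0908]
eef_rot: [180.0, 80.9, -105.0]
contact_force: [-0.6, -0.3, -5.5]
gripper_width: 0.0393
gripper_force: 40.0
time_s: 83.4
tcp_pos: [0.6486, -0.2605, 0.0872]
eef_rot: [-179.9, 80.9, -104.9]
contact_force: [-1.0, -1.0, -2.1]
gripper_width: 0.0394
gripper_force: 40.0
```

```bash
python3 -m pendant '[[[0.06,0,0,0,0,0,-1],[0,0,0,0,0,0,-1],[0,0,0,0,0,0,-1],[0,0,0,0,0,0,0.4],[0,0,0,0,0,0,0.4],[0,0,0,0,0,0,0.4],[0,0,0,0,0,0,0.4],[0,0,0,0,0,0,0.4]]]'
python3 -m pendant '[[[0,0,-0.3,0,0,0,0.4],[0,0,-0.6,0,0,0,0.4],[0,0,-0.8,0,0,0,0.4],[0,0,-1,0,0,0,0.5],[-0.8,0,-0.5,0,0,0,0.5],[-1,0.3,0,0,0,0,0.5],[-1,0.3,0,0,0,0,0.5],[-1,0.3,0,0,0,0,0.5]]]'
python3 -m pendant '[[[0,0.9,0,0,1,0,0.5],[0,0.9,0,0,1,0,0.5],[0,0.9,0,0,1,0,0.5],[0,0.9,0,0,1,0,0.5],[0,0.5,0,0,1,0,0.5],[0,0.3,0,0,1,0,0.5],[0,0,0,0,1,0,0.5],[0,0,0,0,0,0,0.5]]]'
python3 - <<'E'
from go import *
from fit import *
st()
d=cap('top');e=cap('side');P=pts(d);S=pts(e)
def upfit(Q,x,y):
    def f(v):
        z=np.array([v[2],v[3],np.sqrt(1-v[2]**2-v[3]**2)]);a=np.array([np.cos(v[4]),np.sin(v[4]),0]);l=np.cross(z,a);l/=np.linalg.norm(l);M=np.stack([np.cross(l,z),l,z],1)
        return die_sdf((Q-[v[0],v[1],v[5]])@M)
    s=least_squares(f,[x,y,0,0,.26,.02],loss='soft_l1',f_scale=.003);return s.x,np.sqrt(np.mean(s.fun**2))
for y in (.01,-.077,-.164,-.251):
    Q=np.vstack([X[(np.linalg.norm(X[...,:2]-[.652,y],axis=-1)<.042)&(X[...,2]>.026)&(X[...,2]<.15)] for X in (P,S)])
    v,er=upfit(Q,.652,y); print(len(Q),'xy',v[:2].round(4),'tilt deg',np.degrees(np.hypot(v[2],v[3])).round(2),'z',v[5].round(4),'rms',er.round(4))
B=P[(P[...,2]>.015)&(P[...,2]<.025)&(P[...,0]>.55)&(P[...,0]<.75)&(P[...,1]>-.35)&(P[...,1]<.09)]; print('board',np.percentile(B,[1,99],axis=0).round(3))
cv2.imwrite('pics/f1.png',cv2.resize(d['frame'],(800,500)))
cv2.imwrite('pics/f2.png',cv2.resize(d['frame'][180:240,165:245],(800,600),interpolation=cv2.INTER_CUBIC))
E
```

```text
time_s: 84.2
tcp_pos: [0.6486, -0.2605, 0.0855]
eef_rot: [179.8, 80.9, -105.1]
contact_force: [-0.1, 0.2, -0.5]
gripper_width: 0.0612
gripper_force: 0.0
time_s: 85.0
tcp_pos: [0.6176, -0.3061, 0.1727]
eef_rot: [-179.7, 80.8, -104.7]
contact_force: [0.1, -0.3, 0.8]
gripper_width: 0.0661
gripper_force: 0.0
time_s: 85.8
tcp_pos: [0.5339, -0.2826, 0.1747]
eef_rot: [-179.5, 52.6, -104.5]
contact_force: [0.2, 0.5, 0.6]
gripper_width: 0.0658
gripper_force: 0.0
{'time_s': 85.8, 'joints': [-39.831, 33.887, 11.123, -46.405, -94.083, 33.249], 'tcp_pos': [0.534, -0.283, 0.175], 'eef_rot': [-179.479, 52.648, -104.506], 'contact_force': [0.244, 0.546, 0.551], 'gripper_width': 0.066, 'gripper_force': 0.0}
1040 xy [0.6545 0.0103] tilt deg 0.12 z 0.0207 rms 0.002
1087 xy [ 0.6535 -0.0745] tilt deg 0.08 z 0.021 rms 0.002
1063 xy [ 0.6537 -0.1647] tilt deg 0.33 z 0.0208 rms 0.002
557 xy [ 0.6507 -0.2498] tilt deg 0.47 z 0.02 rms 0.0017
board [[ 0.572 -0.303  0.015]
 [ 0.735  0.064  0.024]]
```

View pics/f1.png

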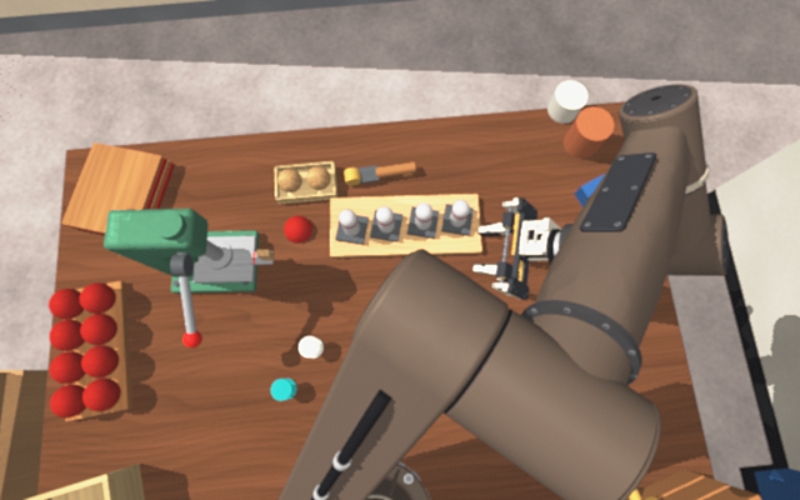

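View pics/f2.png

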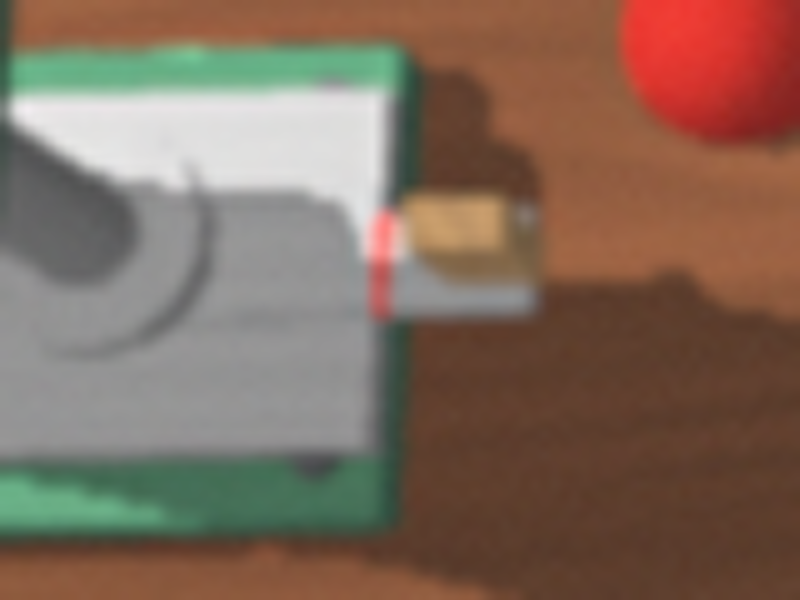

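All four dies stand upright on the board (350,228 … 460,215; tilt < 0.5°, z 0.02) and the arm is down (knob at 192,340). In f2 the red line runs (387,212)–(379,315), against a bed edge running (393,90)–(378,455). I'll compute the numbers from these.

```bash
python3 - <<'E'
from go import *
from fit import *
d=cap('top');e=cap('side')
g=lambda X,Y:(165+X/10-.45,180+Y/10-.45)
E=ray(d,[g(393,90),g(378,455)],.04); L=ray(d,[g(387,212),g(379,315)],.045); h=ray(d,[g(457,224)],.095)[0]
ex=(E[0]-E[1])[:2]; print('len',np.linalg.norm(ex)); ex/=np.linalg.norm(ex); px=np.array([-ex[1],ex[0]]); m=E.mean(0)[:2]; o=L.mean(0)[:2]-m
print('press yaw',np.degrees(np.arctan2(px[1],px[0])),'line rel edge: x %.4f y %.4f'%(o@px,-(o@ex)),'line width',np.linalg.norm(L[0]-L[1]))
v=L.mean(0)[:2]-h[:2]; print('handle-line dist',np.linalg.norm(v),'gauge yaw',np.degrees(np.arctan2(v[1],v[0])), 'line perp yaw',np.degrees(np.arctan2(*(L[0]-L[1])[1::-1]))+90)
P=pts(d); k=P[(np.linalg.norm(P[...,:2]-[.398,.33],axis=-1)<.03)&(P[...,2]>.1)]; print('knob top z',k[:,2].max().round(4))
S=pts(e)
for n,c in dict(tin=(.374,-.016),spool=(.376,.122),ball=(.668,.146),mallet=(.49,-.5)).items():
    for X in (P,S):
        Q=X[(np.linalg.norm(X[...,:2]-c,axis=-1)<.06)&(X[...,2]>.015)&(X[...,2]<.07)]; print(n,len(Q),Q.mean(0).round(3) if len(Q) else '')
E
```

```text
len 0.11212458344372224
press yaw 86.73031204810049 line rel edge: x -0.0007 y -0.0010 line width 0.03151107746477397
handle-line dist 0.036573470240647735 gauge yaw 84.20763775897193 line perp yaw 84.69783162947203
knob top z 0.1989
tin 0 
tin 413 [ 0.374 -0.024  0.043]
spool 226 [0.376 0.123 0.049]
spool 180 [0.377 0.119 0.045]
ball 315 [0.667 0.144 0.027]
ball 191 [0.667 0.136 0.028]
mallet 0 
mallet 1207 [ 0.473 -0.509  0.049]
```

```bash
python3 - <<'E'
from fit import *
for n in ('top','side'):
    d=load(n);P=pts(d);hsv=cv2.cvtColor(d['frame'],cv2.COLOR_BGR2HSV).astype(int)
    near=(np.linalg.norm(P[...,:2]-[.398,.33],axis=-1)<.04)&(P[...,2]>.13)&(P[...,2]<.26)
    m=near&((hsv[...,0]<8)|(hsv[...,0]>172))&(hsv[...,1]>140); m=cv2.erode(m.astype(np.uint8),np.ones((3,3)))>0
    Q=P[m]; s=least_squares(lambda c:np.linalg.norm(Q-c,axis=1)-.018,Q.mean(0)-[0,0,.01],loss='soft_l1',f_scale=.002)
    v,u=np.argwhere(m).mean(0); print(n,len(Q),'knob',s.x.round(4),'rms',np.sqrt(np.mean(s.fun**2)).round(4),'zmax',Q[:,2].max().round(4),'px',u.round(1),v.round(1))
    print('   ray at z=.1758',ray(d,[(u,v)],.1758).round(4),'ray at z=.200',ray(d,[(u,v)],.200).round(4))
    # bar points between knob and hinge: greyish, slope
    b=(P[...,0]>.42)&(P[...,0]<.51)&(np.abs(P[...,1]-(.334-.07*(P[...,0]-.3915)))<.03)&(P[...,2]>.15)&(P[...,2]<.3)&(hsv[...,1]<90)
    b=cv2.erode(b.astype(np.uint8),np.ones((2,2)))>0; B=P[b]
    if len(B)>20:
        def f(p): # line: y=p0+p1 (x-.46), z=p2+p3 (x-.46)
            o=np.array([.46,p[0],p[2]]);t=np.array([1,p[1],p[3]]);t/=np.linalg.norm(t);w=B-o;return np.linalg.norm(w-np.outer(w@t,t),axis=1)-.009
        s=least_squares(f,[.327,-.07,B[:,2].mean()-.007,.5],loss='soft_l1',f_scale=.002); print('   bar',len(B),s.x.round(3),'slope deg',np.degrees(np.arctan(s.x[3]/np.hypot(1,s.x[1]))).round(1))
E
```

```text
top 91 knob [0.4049 0.3328 0.1752] rms 0.0016 zmax 0.1954 px 153.3 272.2
   ray at z=.1758 [[0.4014 0.3329 0.1758]] ray at z=.200 [[0.399  0.3224 0.2   ]]
   bar 265 [ 0.329 -0.067  0.206  0.551] slope deg 28.8<stdin>:6: RuntimeWarning: Mean of empty slice.
  ret = um.true_divide(
Traceback (most recent call last):
ValueError: Initial guess is outside of provided bounds
```

The bar slopes 28.8° below level with the knob at z = 0.175, so the arm is fully down. The gauge line is 0.7 mm from the bed edge, all the dies stand, and the robot is clear, so I'm handing in.

```bash
python3 -c "
from h import *
print(r.close_job())"
```

```text
the job is handed in; nothing more can be done
None
```

I handed the job in at about 86 s. By my last camera check, all four dies stood upright on the board, the press arm was fully down and the gauge's red line was about 0.7 mm from the bed edge. The hand-in call gave no verdict, and of the bystanders I measured only the spool, ball half, wax tin and mallet, none of which had shifted noticeably.

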